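# Tip the blanks bin and scoop out the wooden balls

## Task

Get all the wooden ball blanks out for the figure restorer: take the lid off the bin by its knob and lay it flat on the bench, tip the bin all the way up by its bar so that the balls gather in the low corner, and with the bin still tipped use the scoop, never your fingers, to move every ball into the square tray. Then stand the scoop upright on the bench, lower the bin fully level and put the lid back squarely on it, with the tray left standing on the bench. Leave the other things on the bench where they are.

Things in the scene. Friction and masses are not known exactly. Their poses are not given: they have to be found in the camera images.
- bin (a joint): Tilt of the bin on its stand: 0 level, 0.36 rad tipped all the way up (stop). The hinge axis is horizontal and lies 6 mm below point bin_corner, at the low end (along the stand's y). It is stiff (friction hinge, about 3 N m) and stays where it is left; lifting takes roughly 15 N at the bar.
- stand: Dark steel stand of the bin, 245 x 130 mm, fixed to the bench. Origin on the bench straight below the hinge; x points level from the bin's low corner towards its bar end, z up. The hinge is 27 mm above the bench.
- bin_corner (a point): On the bin's inner floor at the middle of its low end wall, 33 mm above the bench. Axes turn with the bin: x along the floor from the low end to the bar end, y across, z up out of the bin. The floor is 260 mm long inside; in plan it narrows evenly from 148 mm wide at the bar end to 72 mm wide at the low end wall (x = 0), so the balls crowd together there.
- bin_bar (a point): Middle of the steel lifting bar at the bin's high end: a round bar 12 mm thick, 90 mm long across the bin (its y); its centre line is 46 mm outside the end wall's outer face and 12 mm below the rim; axes as bin_corner.
- bin_rim (a point): Grey steel bin with open top, walls 4 mm thick rising 104 mm above its inner floor. This point: centre of the open top, at rim height (137 mm above the bench when level); axes as bin_corner. The lid's origin belongs here.
- lid: Loose flat plywood lid, 288 x 172 mm (x, y), 10 mm thick, 0.3 kg, lying on the bin's rim. Origin at the centre of its underside, z up, x is the long way. It is flat underneath, nothing locates it.
- lid_knob (a point): Middle of the lid's round knob, 32 mm diameter, from 12 to 42 mm above the lid's underside (this point: 27 mm).
- scoop: Loose aluminium scoop, 0.16 kg, standing on the bench. Origin on its underside below the wooden handle's axis; x to its mouth, z up the handle. Handle 16 mm (x) by 24 mm (y), up to 175 mm. Flat floor 3 mm thick narrows to the mouth: 84 mm wide to x = 39, 74 to x = 72, 62 to the lip at x = 106 mm. Side walls 46 mm high to x = 52, back wall 46 mm high at x = 8 to 12. Holds three or four balls.
- tray: Loose square white plastic tray, 160 x 160 mm outside, 45 mm high, walls and floor 5 mm, 0.5 kg. Origin at the centre of its underside.
- ball1_center (a point): Centre of a loose varnished wooden ball blank, 40 mm diameter, 30 g, slippery; three to five of the five are there, in the bin at the start.
- ball2_center (a point): Centre of a loose varnished wooden ball blank, 40 mm diameter, 30 g, slippery; three to five of the five are there, in the bin at the start.
- ball3_center (a point): Centre of a loose varnished wooden ball blank, 40 mm diameter, 30 g, slippery; three to five of the five are there, in the bin at the start.
- ball4_center (a point): Centre of a loose varnished wooden ball blank, 40 mm diameter, 30 g, slippery; three to five of the five are there, in the bin at the start.
- ball5_center (a point): Centre of a loose varnished wooden ball blank, 40 mm diameter, 30 g, slippery; three to five of the five are there, in the bin at the start.
- glue: Bystander: white bottle, 60 mm across, 130 mm high, origin under its centre.
- jar: Bystander: glass jar with black cap, 72 mm across, 85 mm high, origin under its centre.
- tin: Bystander: steel tin, 90 mm across, 70 mm high, origin under its centre.
- figure: Bystander: plaster child figure lying on its back, about 300 x 170 mm, 75 mm high, origin under its body, x to its head.
- brush: Bystander: brush 180 mm long lying along its x.
- knife: Bystander: filling knife 200 mm long lying along its x.

How it is judged:
By the outcome, as a careful person would: the job done as asked, in the order asked, and still so for the second after the job is handed in, with the robot touching nothing.
Of ball1, ball2, ball3, ball4, ball5 only 3 to 5 are there at a start; the rules pass over those that are not, and their reading is None.
At some moment in a run one of tray, lid may be knocked a few centimetres aside while the robot is not near it.
It also fails if it takes over 210 s, if anything falls off the work surface, if the arm or the gripper's body presses on something with over 40 N, if the wrist force passes 120 N, or if a joint passes its speed limit or range.

## Robot

A 6-joint arm with a two-finger parallel gripper is mounted at the origin on the work surface. World frame = base frame: x ahead of the robot, y to its left, z up, the work surface at z = 0. Lengths are in mm, angles in rad, forces in N, time in s.
With the tool pointing down it reaches from about 350 to 775 mm from the base axis. Payload 7.3 kg.
Tool frame: the origin (TCP) lies on the mounting face of the last link; the fingertips stand 178 mm ahead of it and the grasp point (between the pads) lies 159 mm ahead of it; z points along the fingers, y is the line along which they close (so a half turn about z gives the same grasp; the last joint's range is limited). The gripper opens to 92 mm and grips with 3 to 60 N. Pads are 19 mm wide; open, the fingers measure 130 mm over their backs; the gripper's body (75 mm by 190 mm) begins 47 mm behind the grasp point.
Start: joints at [-1.416, 0.342, 1.524, -0, 1.275, -0.146], TCP at [155.569, -501.424, 404.741] pointing down, gripper open.
Joint ranges: [-2.53, 2.53], [-0.77, 2.02], [0.04, 2.7], [-1, 4.14], [0.28, 2.66], [-3.11, 3.11]. Speed limits (rad/s): [2.57, 2.57, 3.14, 3.14, 3.14, 3.14].

## Interface

Orientations are given as [roll, pitch, yaw] about the fixed x, y, z axes, in that order (R = Rz(yaw) Ry(pitch) Rx(roll)).
In Python, from plant import bot gives the robot as it stands.
- The arm moves only by the shell command python3 shift.py 'ROWS'. ROWS is a JSON list of rows, 1 to 5 of them, each of 5 numbers: the finger opening in mm, then dx, dy, dz in mm, then a turn about the tool's z in rad; each row is the pose to reach, as a shift and turn from the pose commanded when the command began, along the tool's axes at that moment; what a row does not reach only later rows make up. A row lasts 1/8 s, in which the tool goes at most 62.5 mm and 0.188 rad, less where a joint would pass 70% of its speed; a pose out of reach is approached as far as the arm can. The fingers move at their own pace and stop on an object; the grip force is fixed at half the most. Time passes only in rows, so rows that do not move let the fingers close. It prints the time, the measured TCP pose, the force, the opening and the grip force at its end.
- bot.get_obs(): the state, without advancing time (a new reading comes with each control period).
- bot.capture(name): name is "side" or "top" or "wrist"; returns a dict with "color" (480x640x3 uint8, red, green, blue), "K" (3x3 intrinsics, pixels), "R" (3x3) and "t" (3): a world point X has camera coordinates R X + t. Camera axes: x right, y down, z forward; pixel columns grow to the right and rows downward; lengths in mm; the calibration is good to about 2 mm. A picture is of the moment at which its call begins. There is no depth.
- bot.close_job(): hands the job in; it is judged then, once.
The state is a dict: "time": time; "joint_positions": joint angles; "dq": joint speeds; "tau": joint torques, N m; "tool_pos": TCP position; "tcp_rot": TCP orientation; "contact_force": force on the tool from outside, world axes, zero at the start; "moment": the same for the moment, N m; "grip_width": finger opening in mm; "finger_force": force on a finger pad.
Only numpy, scipy, OpenCV 4.12 (cv2) and the standard library are available. Lean on these libraries where they do the work, as an engineer would, in place of code of your own. Each camera call takes 0.05 s, during which the arm holds its last target. There are 200 camera calls.

## Working session

There is one attempt and no reset: what is moved stays moved. The work goes in short steps, Python scripts to look and compute and a shell command to move; the robot and the scene stay as the last step left them, time stands still between calls to the robot, and variables do not carry over. Pictures are saved under pics/ and viewed, at most 14 in all, crops included, and the job is handed in when it is done.

```bash
ls; mkdir -p pics
python3 - <<'E'
from plant import bot
import cv2,json
o=bot.get_obs();print({k:(v if isinstance(v,float) else [round(float(a),3) for a in (v if hasattr(v,'__len__') else [v])]) for k,v in o.items()})
for n in("side","top","wrist"):
    c=bot.capture(n);cv2.imwrite(f"pics/{n}0.png",c["color"][:,:,::-1]);print(n,c["K"].tolist(),c["R"].round(3).tolist(),c["t"].round(1).tolist())
E
```

```text
pics
plant.py
shift.py
  5 shift.py
  3 plant.py
  8 total
{'time': 0.0, 'joint_positions': [-1.416, 0.343, 1.525, -0.0, 1.275, -0.146], 'dq': [0.001, -0.002, 0.0, 0.001, 0.001, -0.001], 'tau': [0.002, -43.124, -24.422, 0.072, 0.056, -0.0], 'tool_pos': [155.558, -501.293, 404.032], 'tcp_rot': [-3.14, -0.0, 0.301], 'contact_force': [-0.287, 0.371, 0.363], 'moment': [0.015, -0.004, -0.029], 'finger_force': 0.0, 'grip_width': 91.49033317898878}
side [[474.26565538232035, 0.0, 314.7393989355113], [0.0, 474.26565538232035, 235.27415207542813], [0.0, 0.0, 1.0]] [[0.999, -0.051, -0.019], [-0.051, -0.759, -0.649], [0.019, 0.649, -0.76]] [-610.7, 100.1, 959.7]
top [[524.7645216476551, 0.0, 318.9599412246564], [0.0, 524.7645216476551, 237.9763117001175], [0.0, 0.0, 1.0]] [[-0.014, -1.0, 0.008], [-0.999, 0.014, -0.035], [0.035, -0.008, -0.999]] [4.9, 595.2, 1150.1]
wrist [[347.40527096004666, 0.0, 320.4977708188735], [0.0, 347.40527096004666, 242.57107837392957], [0.0, 0.0, 1.0]] [[0.296, -0.955, -0.0], [-0.916, -0.284, 0.282], [-0.269, -0.083, -0.959]] [-524.7, -35.7, 391.4]
```

View pics/side0.png

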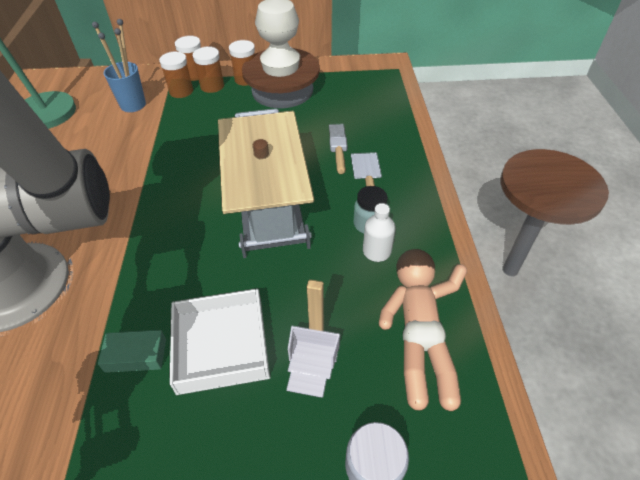

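View pics/top0.png

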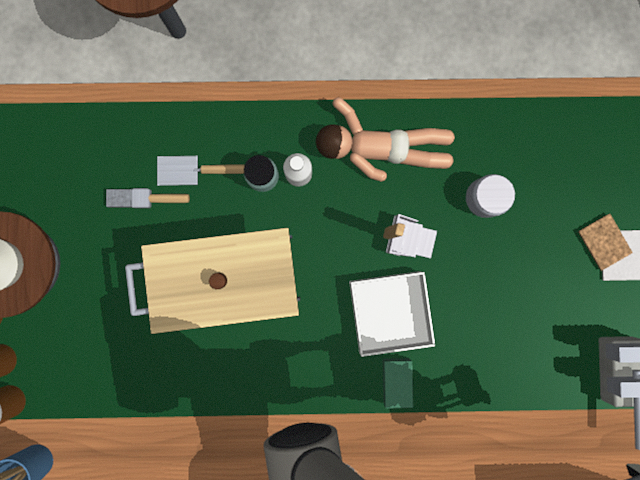

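```bash
cat > h.py <<'E'
import numpy as np,cv2
from plant import bot
def cap(n,name=None):
    c=bot.capture(n)
    if name: cv2.imwrite(f"pics/{name}.png",c["color"][:,:,::-1])
    return c
def P(c): return c["K"]@np.c_[c["R"],c["t"]]
def tri(ca,a,cb,b):
    X=cv2.triangulatePoints(P(ca),P(cb),np.float64(a).reshape(2,1),np.float64(b).reshape(2,1)).ravel();X=X[:3]/X[3]
    return X, [np.round(pj(c,X)-p,1) for c,p in((ca,a),(cb,b))]
def pj(c,X):
    p=P(c)@np.r_[X,1];return p[:2]/p[2]
def atz(c,p,z):
    d=c["R"].T@np.linalg.inv(c["K"])@np.r_[p,1];o=-c["R"].T@c["t"];return o+d*(z-o[2])/d[2]
def crop(src,x,y,w,h,f,name):
    im=cv2.imread(f"pics/{src}.png")[y:y+h,x:x+w];cv2.imwrite(f"pics/{name}.png",cv2.resize(im,None,fx=f,fy=f,interpolation=cv2.INTER_CUBIC))
E
python3 - <<'E'
from h import *
s=cap("side");t=cap("top");np.set_printoptions(precision=1,suppress=True)
for n,a,b in [("knob",(261,148),(218,280)),("lidFL",(218,115),(151,333)),("lidFR",(297,113),(142,245)),("lidNR",(311,200),(289,228)),("lidNL",(222,208),(299,315)),("handle",(315,283),(397,230)),("trA",(170,302),(361,356)),("trB",(258,291),(350,283)),("trC",(268,378),(424,272)),("trD",(173,390),(434,347)),("bar",(257,113),(130,290))]:
    print(n,*tri(s,a,t,b))
im=cv2.imread("pics/side0.png");a=cv2.resize(im[100:260,200:330],None,fx=3,fy=3,interpolation=2)
b=cv2.resize(im[260:420,270:370],None,fx=3,fy=3,interpolation=2);cv2.imwrite("pics/c1.png",np.hstack([a,b]))
im=cv2.imread("pics/top0.png");a=cv2.resize(im[220:345,110:310],None,fx=2.5,fy=2.5,interpolation=2)
b=cv2.resize(im[200:270,370:450],None,fx=3.5,fy=3.5,interpolation=2);b=cv2.copyMakeBorder(b,0,a.shape[0]-b.shape[0],0,0,0);cv2.imwrite("pics/c2.png",np.hstack([a,b]))
E
```

```text
knob [513.2 191.8 164.3] [array([-0.6,  0.1]), array([-0.1, -0.5])]
lidFL [413.8 321.8 158.2] [array([-0.6,  0.1]), array([-0.1, -0.6])]
lidFR [585.9 345.5 137. ] [array([-2.1,  0.2]), array([-0.1, -2.1])]
lidNR [610.5  55.9 144. ] [array([ 0.3, -0. ]), array([0. , 0.2])]
lidNL [443.1  38.5 152.1] [array([-0.8,  0.1]), array([-0.1, -0.6])]
handle [ 604.9 -151.7  168.4] [array([-1.6,  0.2]), array([-0. , -1.1])]
trA [340.4 -89.5  42.4] [array([ 0.2, -0. ]), array([0. , 0.1])]
trB [498.2 -68.9  32.6] [array([-1.4,  0.1]), array([-0.1, -1. ])]
trC [ 518.3 -234.    12.4] [array([-1.1,  0.1]), array([-0.1, -0.7])]
trD [ 358.1 -249.8   21.8] [array([-3.2,  0.2]), array([-0.4, -2. ])]
bar [494.7 374.3 122.2] [array([-0.8,  0.1]), array([-0.1, -0.7])]
```

View pics/c2.png

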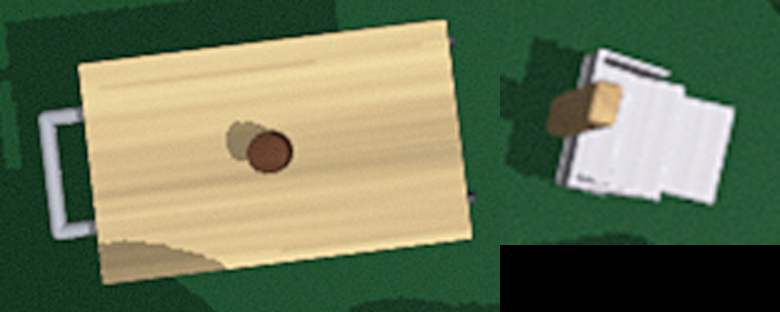

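Run:
```python
from h import *
t=cap("top");np.set_printoptions(precision=1,suppress=True)
lid=[atz(t,p,147) for p in [(141.2,246),(288.8,228),(298.4,315.2),(151.2,333.6)]]
for l in lid: print(l)
print("lidc",np.mean(lid,0)); ax=(lid[1]+lid[2]-lid[0]-lid[3])/2; print(ax,np.linalg.norm(ax),np.arctan2(-ax[1],-ax[0]))
print("knob top",atz(t,(217.6,280.4),179))
b=[atz(t,p,125) for p in[(126.8,266.8),(132.8,315.2),(129.8,291)]];print("bar",b)
print("handle",atz(t,(400.9,229.7),175)); l=[atz(t,p,3) for p in[(437.1,230.6),(431.1,258.6)]];print("lip",l,np.mean(l,0))
tr=[atz(t,p,45) for p in[(361,356),(350,283),(424,272),(434,347)]];print("tray",tr,np.mean(tr,0))
```

```text
[579.6 343.6 147. ]
[610.7  56.2 147. ]
[441.   39.7 147. ]
[409.9 324.7 147. ]
lidc [510.3 191.  147. ]
[  31.1 -286.2    0. ] 287.8731875458169 1.679002830830716
knob top [512.1 189.8 179. ]
bar [array([539.3, 379.4, 125. ]), array([443.6, 367.7, 125. ]), array([491.4, 373.5, 125. ])]
handle [ 603.  -158.1  175. ]
lip [array([ 608.3, -267.4,    3. ]), array([ 546. , -252.6,    3. ])] [ 577.1 -260.     3. ]
tray [array([341.2, -89.2,  45. ]), array([496.7, -68.3,  45. ]), array([ 517.9, -227.4,   45. ]), array([ 357.8, -245.4,   45. ])] [ 428.4 -157.6   45. ]
```

```bash
cat > go.py <<'E'
# python3 go.py x y z(tcp) yaw -> shift in tool axes, turn
import sys,numpy as np
from plant import bot
o=bot.get_obs();p=np.array(o["tool_pos"]);w=o["tcp_rot"][2]
x,y,z,t=map(float,sys.argv[1:5]);d=np.array([x,y,z])-p;c,s=np.cos(w),np.sin(w)
a=(w-t+np.pi/2)%np.pi-np.pi/2
print("shift %.1f %.1f %.1f turn %.3f | at"%(d[0]*c+d[1]*s,d[0]*s-d[1]*c,-d[2],a),p.round(1),round(w,3),"q6 %.2f"%o["joint_positions"][5],"t %.1f"%o["time"])
E
python3 go.py 512 190 331 0.301
python3 shift.py '[[92,44,-44,0,0],[92,88,-88,0,0],[92,132,-132,0,0],[92,176,-176,0,0],[92,220,-220,0,0]]'
python3 go.py 512 190 331 0.301
```

```text
shift 545.3 -554.7 73.5 turn -0.000 | at [ 155.6 -501.4  404.5] 0.301 q6 -0.15 t 0.3
time: 0.92
tool_pos: [301.0, -224.3, 404.9]
tcp_rot: [3.141, -0.001, 0.3]
contact_force: [1.7, -0.4, -1.0]
grip_width: 91.8
finger_force: 0.0
shift 324.1 -333.4 73.9 turn -0.001 | at [ 301.  -224.3  404.9] 0.3 q6 0.43 t 0.9
```

```bash
python3 shift.py '[[60,44,-44,0,0],[60,88,-88,0,0],[60,132,-132,0,0],[60,176,-176,0,0],[60,220,-220,0,0]]' >/dev/null
python3 shift.py '[[60,44,-44,0,0],[60,88,-88,0,0],[60,104,-112,0,0],[60,104,-112,0,0],[60,104,-112,0,0]]'
python3 go.py 512 190 331 0.301
python3 - <<'E'
from h import *
c=cap("wrist","w1");print(pj(c,np.array([512,190,179])),pj(c,np.array([512,190,149])))
E
```

```text
time: 2.17
tool_pos: [511.3, 186.4, 404.5]
tcp_rot: [3.141, 0.001, 0.301]
contact_force: [-0.4, -1.1, -0.2]
grip_width: 60.0
finger_force: 0.0
shift 1.7 -3.2 73.5 turn -0.000 | at [511.3 186.4 404.5] 0.301 q6 1.48 t 2.2
[314.95170836 262.87439695] [315.53153097 248.6412488 ]
```

View pics/w1.png

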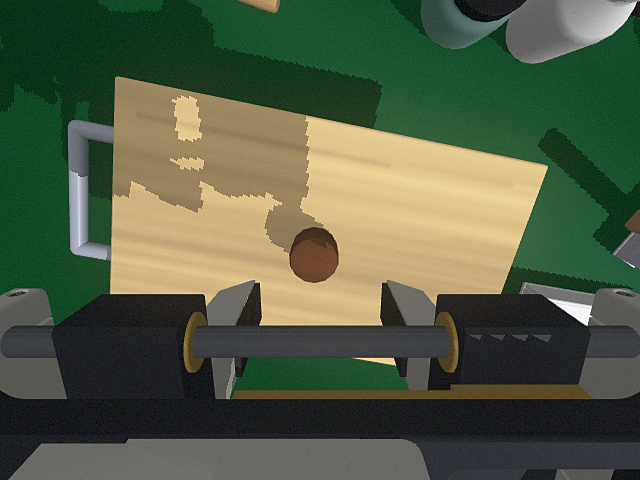

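```bash
python3 shift.py '[[60,2,-3,37,0],[60,2,-3,73,0],[60,2,-3,73,0],[0,2,-3,73,0],[0,2,-3,73,0]]'
python3 shift.py '[[0,0,0,0,0],[0,0,0,0,0],[0,0,0,-30,0],[0,0,0,-90,0],[0,0,0,-90,0]]'
python3 go.py 435 -430 420 0.193
```

```text
time: 2.85
tool_pos: [513.0, 190.2, 333.5]
tcp_rot: [3.141, -0.003, 0.3]
contact_force: [0.9, -0.6, 0.2]
grip_width: 44.6
finger_force: 0.0
time: 3.48
tool_pos: [513.2, 190.6, 426.1]
tcp_rot: [3.141, -0.009, 0.301]
contact_force: [-0.0, 0.8, -4.1]
grip_width: 31.3
finger_force: 30.0
shift -258.6 569.6 6.1 turn 0.108 | at [513.2 190.6 426.1] 0.301 q6 1.49 t 3.5
```

```bash
python3 shift.py '[[0,-15,33,0,0],[0,-38,84,0,0.05],[0,-62,137,0,0.1],[0,-86,190,0,0.108],[0,-110,243,0,0.108]]' >/dev/null
python3 go.py 435 -430 420 0.193
python3 shift.py '[[0,0,58,0,0],[0,0,116,0,0],[0,0,174,0,0],[0,0,230,0,0],[0,0,230,0,0]]' 
python3 go.py 435 -430 196 0.193
```

```text
shift -110.9 339.2 0.2 turn 0.000 | at [478.7 -75.8 420.2] 0.193 q6 1.06 t 4.1
time: 4.72
tool_pos: [523.3, -303.6, 418.6]
tcp_rot: [-3.14, 0.003, 0.188]
contact_force: [0.1, 0.3, -3.8]
grip_width: 31.2
finger_force: 30.0
shift -110.4 107.6 222.6 turn -0.005 | at [ 523.3 -303.6  418.6] 0.188 q6 0.73 t 4.7
```

```bash
python3 shift.py '[[0,-40,40,0,0],[0,-80,80,0,0],[0,-110,109,40,0],[0,-110,109,95,0],[0,-110,109,150,0]]'
python3 shift.py '[[0,0,0,30,0],[0,0,0,55,0],[0,0,0,68,0],[0,0,0,73,0],[0,0,0,73,0]]'
python3 go.py 435 -430 196 0.193
```

```text
time: 5.35
tool_pos: [435.8, -427.1, 269.2]
tcp_rot: [-3.14, 0.001, 0.192]
contact_force: [-0.2, -1.0, -3.3]
grip_width: 31.5
finger_force: 30.0
time: 5.98
tool_pos: [436.7, -427.9, 199.1]
tcp_rot: [3.141, -0.0, 0.193]
contact_force: [0.4, 0.2, -3.0]
grip_width: 31.5
finger_force: 30.0
shift -2.1 1.7 3.1 turn -0.000 | at [ 436.7 -427.9  199.1] 0.193 q6 0.48 t 6.0
```

```bash
python3 shift.py '[[0,0,0,2,0],[0,0,0,4,0],[0,0,0,4,0]]'
python3 shift.py '[[0,0,0,1.5,0],[60,0,0,1.5,0],[60,0,0,1.5,0],[60,0,0,-40,0],[60,0,0,-100,0]]'
python3 shift.py '[[60,0,-55,-60,0],[60,0,-110,-60,0],[60,0,-165,-60,0],[60,0,-220,-60,0],[60,0,-275,-60,0]]'
python3 - <<'E'
from h import *
t=cap("top","t1")
E
```

```text
time: 6.35
tool_pos: [436.7, -428.3, 195.7]
tcp_rot: [3.14, -0.001, 0.193]
contact_force: [-0.6, 1.7, 2.9]
grip_width: 31.5
finger_force: 30.0
time: 6.98
tool_pos: [436.2, -427.8, 293.8]
tcp_rot: [-3.138, 0.002, 0.193]
contact_force: [0.7, -0.1, -0.0]
grip_width: 59.3
finger_force: 0.0
time: 7.6
tool_pos: [383.3, -156.5, 354.8]
tcp_rot: [3.141, -0.001, 0.192]
contact_force: [1.2, -0.2, -0.4]
grip_width: 59.9
finger_force: 0.0
```

View pics/t1.png

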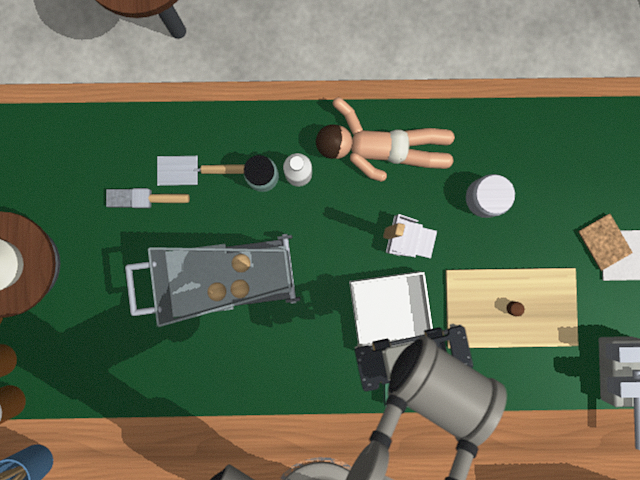

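```bash
python3 go.py 491.4 373.5 370 0.108
python3 shift.py '[[32,0,-55,-15,0.085],[32,0,-115,-15,0.085],[32,0,-175,-15,0.085],[32,0,-235,-15,0.085],[32,0,-295,-15,0.085]]' 
python3 go.py 491.4 373.5 370 0.108
```

```text
shift 209.5 -494.0 -15.8 turn 0.086 | at [ 381.2 -151.7  354.2] 0.194 q6 0.81 t 7.7
time: 8.28
tool_pos: [326.7, 133.1, 370.0]
tcp_rot: [3.142, -0.002, 0.107]
contact_force: [1.5, -0.6, -0.1]
grip_width: 31.9
finger_force: 0.0
shift 189.5 -221.4 -0.0 turn -0.001 | at [326.7 133.1 370. ] 0.107 q6 1.63 t 8.3
```

```bash
python3 shift.py '[[32,40,-45,0,0],[32,80,-90,0,0],[32,120,-135,0,0],[32,160,-180,0,0],[32,189.5,-221.5,0,0]]' >/dev/null
python3 shift.py '[[32,0,0,0,0],[32,0,0,0,0]]'
python3 go.py 491.4 373.5 284 0.108
python3 - <<'E'
from h import *
c=cap("wrist","w2");d=np.array([.994,.108,0])
for k in(-45,0,45): print(pj(c,np.array([491.4,373.5,125])+k*d))
E
```

```text
time: 9.15
tool_pos: [491.7, 371.8, 369.0]
tcp_rot: [3.141, 0.001, 0.108]
contact_force: [-0.1, -0.6, 0.2]
grip_width: 31.9
finger_force: 0.0
shift -0.1 -1.7 85.0 turn 0.000 | at [491.7 371.8 369. ] 0.108 q6 1.99 t 9.2
[317.47627446 315.35155086]
[317.31041198 256.13157327]
[317.12575414 190.20084946]
```

View pics/w2.png

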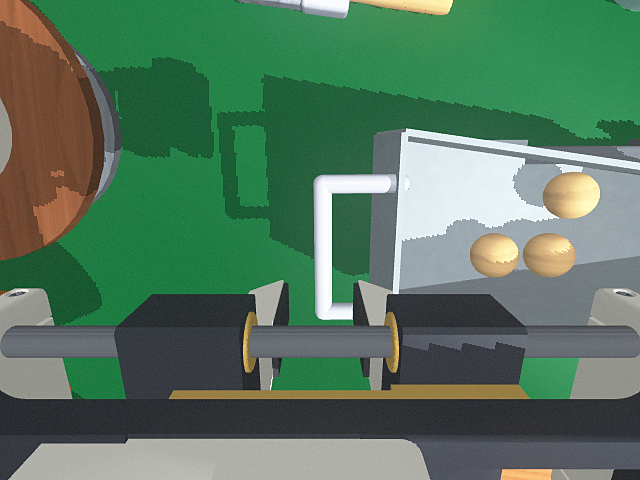

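```bash
python3 shift.py '[[32,0,2.5,45,0],[32,0,2.5,85,0],[32,0,2.5,85,0],[0,0,2.5,85,0],[0,0,2.5,85,0]]'
python3 shift.py '[[0,0,0,0,0],[0,0,0,0,0]]'; python3 go.py 0 0 0 0.108
```

```text
time: 9.82
tool_pos: [492.6, 369.6, 287.0]
tcp_rot: [-3.14, -0.004, 0.108]
contact_force: [0.3, 0.2, 0.3]
grip_width: 16.4
finger_force: 0.0
time: 10.07
tool_pos: [492.5, 369.9, 286.7]
tcp_rot: [-3.14, -0.003, 0.108]
contact_force: [-0.4, 1.2, 6.2]
grip_width: 10.6
finger_force: 30.0
shift -529.5 314.7 286.7 turn -0.000 | at [492.5 369.9 286.7] 0.108 q6 1.98 t 10.1
```

```bash
python3 shift.py '[[0,0,4.8,-13.9,0],[0,0,10.1,-27.4,0],[0,0,16.1,-40.8,0],[0,0,22.6,-53.8,0]]'
python3 shift.py '[[0,0,7.2,-12.8,0],[0,0,14.8,-25.2,0],[0,0,23.1,-37.3,0],[0,0,31.8,-49,0],[0,0,32.8,-50.5,0]]'
python3 go.py 0 0 0 0.108
```

```text
time: 10.58
tool_pos: [494.9, 348.6, 338.4]
tcp_rot: [-3.137, -0.003, 0.108]
contact_force: [6.0, 11.3, -10.5]
grip_width: 10.5
finger_force: 30.0
time: 11.2
tool_pos: [498.4, 316.1, 390.1]
tcp_rot: [-3.135, -0.004, 0.108]
contact_force: [3.9, 13.6, -6.0]
grip_width: 10.8
finger_force: 30.0
shift -529.6 260.5 390.1 turn 0.000 | at [498.4 316.1 390.1] 0.108 q6 1.90 t 11.2
```

```bash
python3 shift.py '[[0,0,1,-2,0],[0,0,2,-4,0],[0,0,2,-4,0]]'; python3 shift.py '[[30,0,0,0,0],[30,0,0,0,0],[30,0,0,-30,0],[30,0,0,-80,0],[30,0,0,-90,0]]'
python3 - <<'E'
from h import *
s=cap("side","s2");t=cap("top","t2")
a=cv2.resize(s["color"][70:330,180:360][:,:,::-1],None,fx=2.2,fy=2.2);b=cv2.resize(t["color"][220:350,110:310][:,:,::-1],None,fx=2,fy=2);b=cv2.copyMakeBorder(b,0,a.shape[0]-b.shape[0],0,0,0)
cv2.imwrite("pics/c3.png",np.hstack([a,b]))
E
```

```text
time: 11.58
tool_pos: [498.8, 314.9, 391.8]
tcp_rot: [-3.135, -0.003, 0.109]
contact_force: [7.8, 16.5, -14.2]
grip_width: 11.0
finger_force: 30.0
time: 12.2
tool_pos: [498.2, 312.1, 487.2]
tcp_rot: [-3.14, -0.007, 0.107]
contact_force: [0.1, 0.1, 0.3]
grip_width: 30.2
finger_force: 0.0
```

View pics/c3.png

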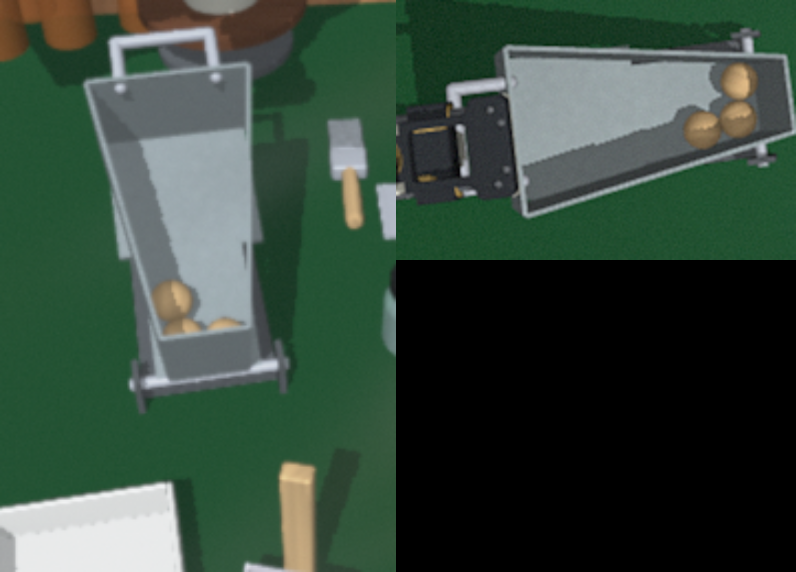

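```bash
python3 go.py 603 -158 400 1.322
python3 shift.py '[[50,15,55,0,-0.18],[50,30,110,0,-0.36],[50,40,165,10,-0.54],[50,50,220,30,-0.72],[50,55,275,50,-0.9]]'
python3 go.py 603 -158 400 1.322
```

```text
shift 53.8 478.7 84.4 turn -1.215 | at [498.2 312.1 484.4] 0.107 q6 1.89 t 12.3
time: 12.92
tool_pos: [582.3, 44.9, 431.4]
tcp_rot: [-3.139, 0.001, 1.007]
contact_force: [0.2, 0.7, 0.0]
grip_width: 50.1
finger_force: 0.0
shift -160.5 125.8 31.4 turn -0.315 | at [582.3  44.9 431.4] 1.007 q6 0.51 t 12.9
```

```bash
python3 shift.py '[[50,-40,31,8,-0.15],[50,-80,63,16,-0.315],[50,-120,94,24,-0.315],[50,-160,126,31,-0.315],[50,-160,126,31,-0.315]]' >/dev/null
python3 - <<'E'
from h import *
c=cap("wrist","w3")
for z in(175,):
    for dx in (-106,0): print(dx,pj(c,np.array([603,-158,175 if dx==0 else 3])+dx*np.array([np.cos(1.322),np.sin(1.322),0])))
E
python3 go.py 603 -158 309 1.322
```

```text
-106 [323.6150405  297.89415805]
0 [323.90925103 263.35143316]
shift -0.2 1.4 91.3 turn -0.009 | at [ 601.7 -157.4  400.3] 1.313 q6 -0.12 t 13.6
```

View pics/w3.png

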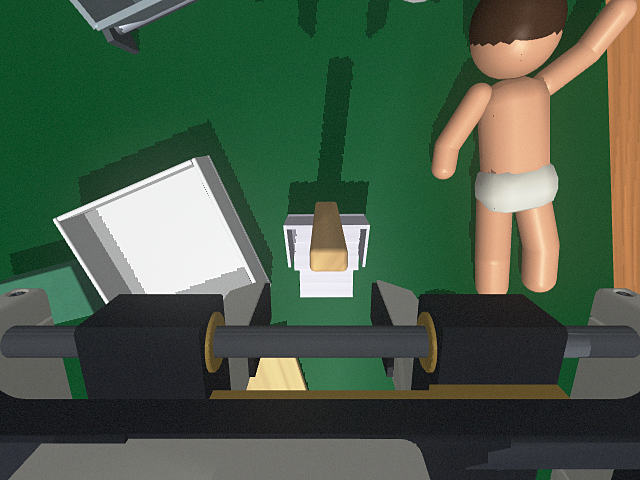

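```bash
python3 shift.py '[[50,1.5,4.5,45,-0.009],[50,1.5,4.5,91,-0.009],[50,1.5,4.5,91,-0.009],[0,1.5,4.5,91,-0.009],[0,1.5,4.5,91,-0.009]]'
python3 shift.py '[[0,0,0,0,0],[0,0,0,0,0]]'; python3 go.py 0 0 0 1.679
python3 shift.py '[[0,0,0,-20,0],[0,0,0,-50,0],[0,0,0,-100,0],[0,0,0,-150,0],[0,0,0,-170,0]]'
```

```text
time: 14.22
tool_pos: [607.5, -155.3, 314.1]
tcp_rot: [3.138, 0.001, 1.326]
contact_force: [-0.8, -0.3, 0.7]
grip_width: 34.5
finger_force: 0.0
time: 14.48
tool_pos: [607.1, -155.6, 313.1]
tcp_rot: [3.139, 0.0, 1.326]
contact_force: [-0.9, -0.4, 6.5]
grip_width: 23.9
finger_force: 30.0
shift 3.5 -626.7 313.1 turn -0.353 | at [ 607.1 -155.6  313.1] 1.326 q6 -0.13 t 14.5
time: 15.1
tool_pos: [606.7, -155.5, 485.3]
tcp_rot: [3.136, 0.001, 1.326]
contact_force: [-0.1, 0.2, -0.9]
grip_width: 23.8
finger_force: 30.0
```

```bash
python3 go.py 506.4 235.3 550 1.679
python3 shift.py '[[0,40,-10,-15,-0.06],[0,90,-20,-30,-0.12],[0,140,-30,-45,-0.18],[0,190,-40,-55,-0.24],[0,240,-50,-65,-0.3]]'
python3 go.py 506.4 235.3 550 1.679
```

```text
shift 354.7 -192.2 -64.7 turn -0.353 | at [ 606.7 -155.5  485.3] 1.326 q6 -0.13 t 15.1
time: 15.72
tool_pos: [616.5, 91.0, 546.9]
tcp_rot: [-3.141, 0.0, 1.627]
contact_force: [1.0, -0.6, -1.4]
grip_width: 23.8
finger_force: 30.0
shift 150.3 -101.8 -3.1 turn -0.052 | at [616.5  91.  546.9] 1.627 q6 -0.03 t 15.7
```

```bash
python3 shift.py '[[0,50,-34,-2,-0.052],[0,100,-68,-3,-0.052],[0,145,-98,-3,-0.052],[0,150,-102,-3,-0.052],[0,150,-102,-3,-0.052]]'
python3 go.py 506.4 235.3 416 1.679
python3 - <<'E'
from h import *
s=cap("side","s3");t=cap("top","t3")
cv2.imwrite("pics/c4.png",np.hstack([cv2.resize(s["color"][40:300,150:380][:,:,::-1],None,fx=1.7,fy=1.7),cv2.resize(t["color"][180:440,130:360][:,:,::-1],None,fx=1.7,fy=1.7)]))
E
```

```text
time: 16.35
tool_pos: [506.6, 233.7, 549.7]
tcp_rot: [3.141, 0.001, 1.678]
contact_force: [-0.1, -0.6, -0.8]
grip_width: 23.8
finger_force: 30.0
shift 1.6 0.0 133.7 turn -0.001 | at [506.6 233.7 549.7] 1.678 q6 0.19 t 16.4
```

View pics/c4.png

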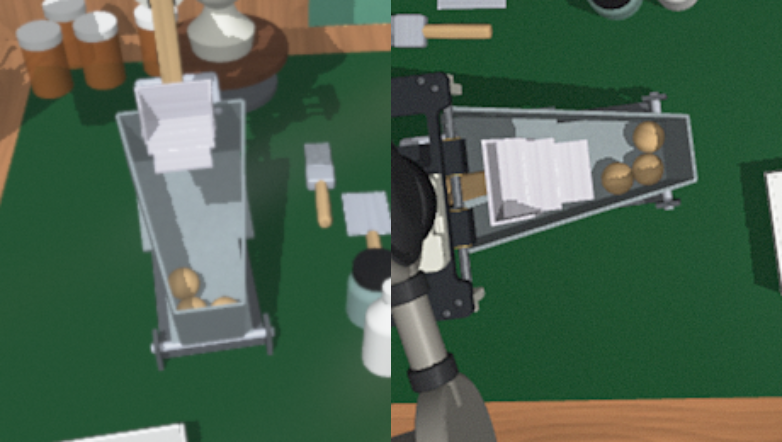

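```bash
python3 shift.py '[[0,1.5,0,40,0],[0,1.5,0,80,0],[0,1.5,0,115,0],[0,1.5,0,124,0],[0,1.5,0,128,0]]'
python3 shift.py '[[0,0,0,2,0],[0,0,0,4,0],[0,0,0,4,0]]'
```

```text
time: 17.08
tool_pos: [507.3, 234.5, 422.0]
tcp_rot: [3.141, 0.0, 1.676]
contact_force: [-0.1, 0.3, -1.3]
grip_width: 23.9
finger_force: 30.0
time: 17.45
tool_pos: [506.5, 235.1, 418.1]
tcp_rot: [3.141, -0.0, 1.678]
contact_force: [-0.1, 0.0, -2.0]
grip_width: 23.7
finger_force: 30.0
```

```bash
python3 shift.py '[[0,0,0,2,0],[0,0,0,4,0],[0,0,0,4,0]]';python3 shift.py '[[0,0,0,2,0],[0,0,0,3,0],[0,0,0,3,0]]'
```

```text
time: 17.82
tool_pos: [506.5, 235.1, 414.3]
tcp_rot: [3.14, 0.0, 1.678]
contact_force: [-0.4, -0.3, 3.5]
grip_width: 24.1
finger_force: 30.0
time: 18.2
tool_pos: [506.5, 235.3, 412.1]
tcp_rot: [3.139, -0.001, 1.678]
contact_force: [-1.2, -0.2, 7.9]
grip_width: 23.9
finger_force: 30.0
```

```bash
python3 shift.py '[[36,0,0,0,0],[36,0,0,0,0],[36,0,0,0,0],[36,0,0,0,0]]'
python3 - <<'E'
from h import *
s=cap("side","s4");t=cap("top","t4")
cv2.imwrite("pics/c5.png",np.hstack([cv2.resize(s["color"][40:300,150:380][:,:,::-1],None,fx=1.7,fy=1.7),cv2.resize(t["color"][180:440,130:360][:,:,::-1],None,fx=1.7,fy=1.7)]))
E
```

```text
time: 18.7
tool_pos: [506.5, 235.1, 410.5]
tcp_rot: [-3.141, 0.0, 1.678]
contact_force: [0.1, -0.2, -0.1]
grip_width: 36.2
finger_force: 0.0
```

View pics/c5.png

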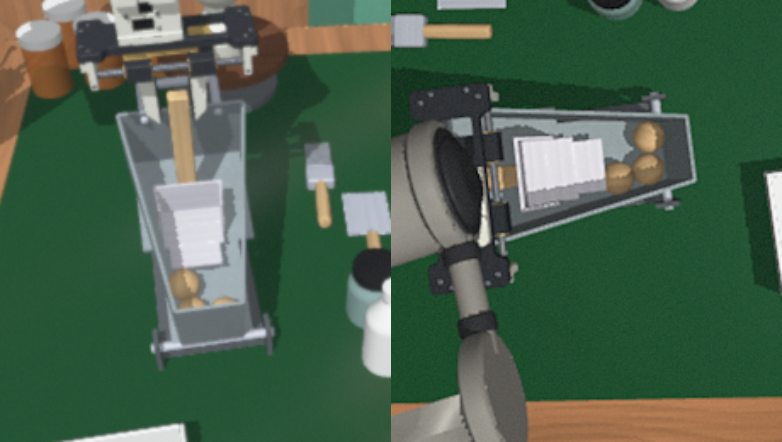

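```bash
cat >> h.py <<'E'
U=np.array([-.108,.9942,0]);V=np.array([-.9942,-.108,0]);H=np.array([525.3,61.3,27])
def bw(X,Y,Z,th=.36):
    c,s=np.cos(th),np.sin(th);return H+U*(X*c-(Z+6)*s)+V*Y+np.array([0,0,1])*(X*s+(Z+6)*c)
def binfix(cam,p,Z,th=.36):
    from scipy.optimize import fsolve
    return fsolve(lambda q:pj(cam,bw(q[0],q[1],Z,th))-p,[100,0])
E
python3 - <<'E'
from h import *
t=cap("top");np.set_printoptions(precision=1,suppress=True)
f=lambda x,y:(130+(x-391)/1.7,180+y/1.7)
for n,p,Z in[("lip",(602,138),3),("lip",(606,184),3),("back",(514,137),46),("back",(521,209),46),("rimlow",(689,115),104),("rimlow",(695,181),104),("b",(649,137),20),("b",(648,170),20),("b",(619,178),20)]: print(n,binfix(t,f(*p),Z))
E
```

```text
lip [ 78.4 -28.8]
lip [80.2 28.2]
back [191.6 -41.9]
back [193.   40.9]
rimlow [ -2.7 -42.7]
rimlow [-0.2 34.3]
b [ 23.1 -23. ]
b [29.5 17.5]
b [67.4 22.3]
```

```bash
python3 shift.py '[[0,0,0,0,0],[0,0,0,0,0],[0,0,0,0,0],[0,0,0,-12,0],[0,0,0,-24,0]]'
python3 shift.py '[[0,8,0,0,0],[0,17,0,0,0],[0,17,0,8,0],[0,17,0,14,0],[0,17,0,14,0]]'
```

```text
time: 19.48
tool_pos: [506.5, 235.1, 435.6]
tcp_rot: [3.142, 0.0, 1.678]
contact_force: [0.3, -0.8, -1.8]
grip_width: 23.4
finger_force: 30.0
time: 20.1
tool_pos: [504.6, 251.9, 419.5]
tcp_rot: [-3.139, 0.001, 1.677]
contact_force: [0.6, -0.6, -0.8]
grip_width: 23.3
finger_force: 30.0
```

```bash
python3 shift.py '[[0,0,0,2,0],[0,0,0,3,0],[0,0,0,3,0]]';  python3 shift.py '[[50,0,0,0,0],[50,0,0,0,0],[50,0,0,0,0],[50,0,0,0,0],[50,0,0,0,0]]'
python3 - <<'E'
from h import *
s=cap("side","s5");t=cap("top","t5")
cv2.imwrite("pics/c6.png",np.hstack([cv2.resize(s["color"][40:300,150:380][:,:,::-1],None,fx=1.7,fy=1.7),cv2.resize(t["color"][180:440,130:360][:,:,::-1],None,fx=1.7,fy=1.7)]))
E
```

```text
time: 20.48
tool_pos: [504.7, 251.9, 417.7]
tcp_rot: [3.142, 0.0, 1.677]
contact_force: [-0.8, -0.0, -1.7]
grip_width: 23.2
finger_force: 30.0
time: 21.1
tool_pos: [504.7, 252.0, 417.7]
tcp_rot: [3.142, 0.0, 1.678]
contact_force: [0.1, -0.1, 1.4]
grip_width: 49.6
finger_force: 0.0
```

View pics/c6.png

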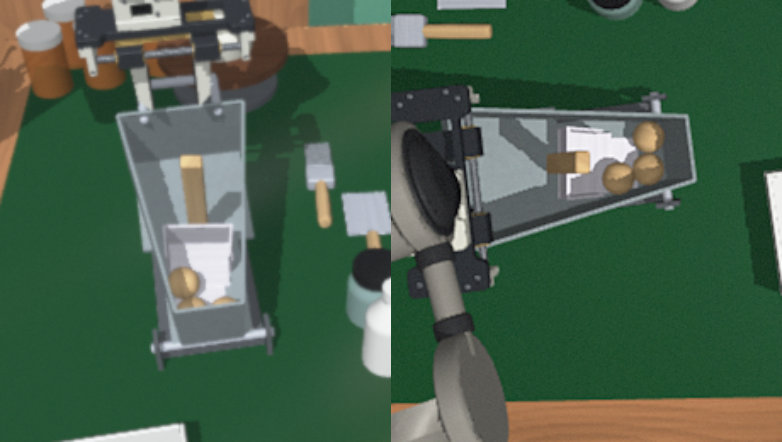

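```bash
python3 - <<'E'
from h import *
t=cap("top");s=cap("side");np.set_printoptions(precision=1,suppress=True)
f=lambda x,y:(130+(x-391)/1.7,180+y/1.7);g=lambda x,y:(150+x/1.7,40+y/1.7)
print(tri(s,g(191,160),t,f(582,162)))
q=binfix(t,f(582,162),175);print("handle top",q,bw(*q,175));print(binfix(s,g(191,160),175))
for p,Z in[((558,196),46),((567,126),46),((649,137),20),((648,168),20),((619,178),20)]: print(binfix(t,f(*p),Z))
print("G150 for X,Y:",bw(q[0],q[1],150), "at X=110",bw(110,0,150))
E
python3 go.py 0 0 0 1.679
```

```text
(array([524.6, 134.5, 242.4]), [array([-1. ,  0.1]), array([-0.1, -0.8])])
handle top [145.3  -5.8] [523.3 133.7 247.6]
[140.8  -8.9]
[149.2  32.2]
[129.1 -47.5]
[ 23.1 -23. ]
[29.2 15. ]
[67.4 22.3]
G150 for X,Y: [522.4 142.4 224.2] at X=110 [520.1 109.  211.8]
shift -196.8 -528.7 417.7 turn -0.001 | at [504.7 252.  417.7] 1.678 q6 0.22 t 21.3
```

```bash
python3 shift.py '[[50,0,0,-30,0],[50,-50,0,-30,0],[50,-105,0,-30,0.1],[50,-108,0,-30,0.22],[50,-108,0,-30,0.22]]'
python3 go.py 522.4 142.4 384 1.458
python3 - <<'E'
from h import *
c=cap("wrist","w4");print(pj(c,bw(144,-7,175)),pj(c,bw(38,0,3)))
cv2.imwrite("pics/w4.png",c["color"][60:460,100:540][:,:,::-1])
E
```

```text
time: 21.92
tool_pos: [516.3, 144.0, 447.8]
tcp_rot: [3.141, -0.0, 1.457]
contact_force: [-0.4, -0.0, -0.6]
grip_width: 50.0
finger_force: 0.0
shift -0.9 6.2 63.8 turn -0.001 | at [516.3 144.  447.8] 1.457 q6 0.24 t 21.9
[337.41587625 297.68157521] [330.00203388 253.7839524 ]
```

View pics/w4.png

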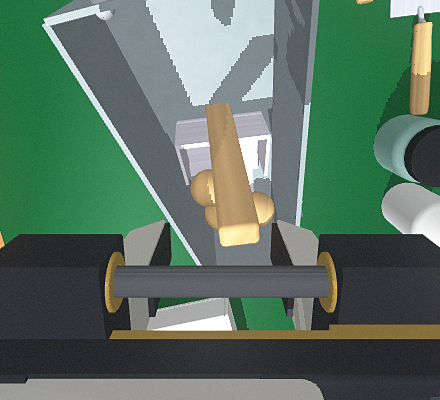

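```bash
python3 shift.py '[[50,-1,6,20,0],[50,-1,6,45,0],[50,-1,6,64,0],[50,-1,6,64,0],[0,-1,6,64,0]]'
python3 shift.py '[[0,0,0,0,0],[0,0,0,0,0],[0,0,0,0,0]]'
```

```text
time: 22.6
tool_pos: [522.2, 143.5, 384.5]
tcp_rot: [3.14, -0.0, 1.459]
contact_force: [0.1, 0.7, 0.1]
grip_width: 44.1
finger_force: 0.0
time: 22.98
tool_pos: [521.9, 142.9, 384.7]
tcp_rot: [3.141, -0.0, 1.458]
contact_force: [-1.6, -1.2, 5.7]
grip_width: 25.7
finger_force: 28.6
```

```bash
python3 - <<'E'
from h import *
for X in(127,116,107):print(X,(bw(X,0,151)+[0,0,159]).round(1))
E
python3 go.py 519.5 142 384.7 1.678;python3 go.py 518.5 125 378 1.678
```

```text
127 [518.4 124.5 377.7]
116 [519.5 114.2 373.8]
107 [520.5 105.9 370.6]
shift -1.2 -2.3 0.0 turn -0.220 | at [521.9 142.9 384.7] 1.458 q6 0.24 t 23.0
shift -18.2 -1.4 6.7 turn -0.220 | at [521.9 142.9 384.7] 1.458 q6 0.24 t 23.0
```

```bash
python3 shift.py '[[0,-4,-1,1.5,-0.06],[0,-9,-2,3,-0.12],[0,-14,-2,5,-0.18],[0,-18,-1.5,6.7,-0.22],[0,-18,-1.5,6.7,-0.22]]'
python3 go.py 519.5 114.2 374 1.678
python3 - <<'E'
from h import *
s=cap("side","s6");t=cap("top","t6")
cv2.imwrite("pics/c7.png",np.hstack([cv2.resize(s["color"][80:280,200:340][:,:,::-1],None,fx=2.8,fy=2.8),cv2.resize(t["color"][220:360,180:320][:,:,::-1],(392,560))]))
E
```

```text
time: 23.6
tool_pos: [518.5, 125.0, 377.1]
tcp_rot: [3.141, 0.0, 1.677]
contact_force: [-0.1, -1.2, -0.9]
grip_width: 24.0
finger_force: 29.8
shift -10.9 -0.2 3.1 turn -0.001 | at [518.5 125.  377.1] 1.677 q6 -0.01 t 23.6
```

View pics/c7.png

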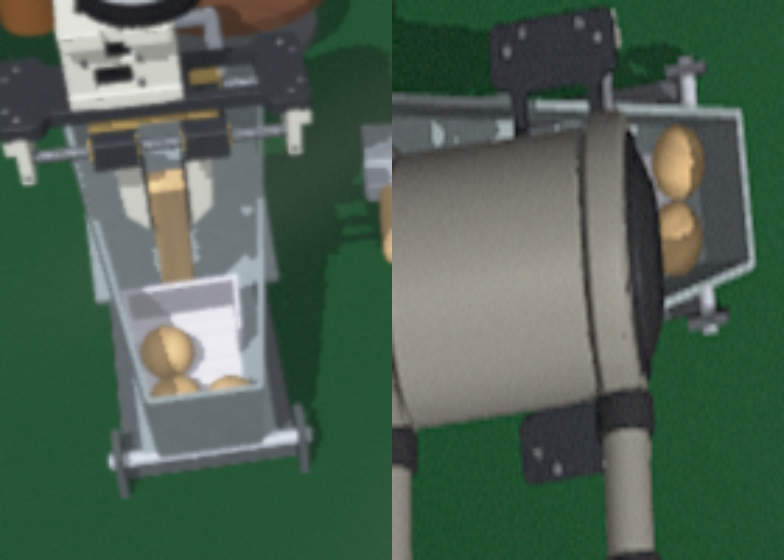

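```bash
python3 shift.py '[[0,-5,0,1.5,0],[0,-10,0,3,0],[0,-13,0,4.5,0],[0,-16,0,6,0],[0,-16,0,6,0]]'; python3 go.py 520.5 106 370.6 1.678
cat > balls.py <<'E'
from h import *
import sys
def balls(n,boxes=None):
    c=cap(n);h=cv2.cvtColor(c["color"],cv2.COLOR_RGB2HSV)
    m=cv2.inRange(h,(9,90,60),(22,255,255));k,_,st,ce=cv2.connectedComponentsWithStats(m)
    return c,[(st[i][:4].tolist(),int(st[i][4])) for i in range(1,k) if st[i][4]>25]
for n in sys.argv[1:]:
    c,b=balls(n);print(n,[x for x in b if 190<x[0][0]<450 and 60<x[0][1]<400])
E
python3 balls.py side top
```

```text
time: 24.32
tool_pos: [520.7, 109.6, 372.3]
tcp_rot: [3.138, -0.001, 1.677]
contact_force: [1.6, 4.1, 4.3]
grip_width: 23.8
finger_force: 30.0
shift -3.5 -0.6 1.7 turn -0.001 | at [520.7 109.6 372.3] 1.677 q6 -0.04 t 24.3
side [([269, 112, 11, 5], 52), ([233, 127, 47, 8], 107), ([338, 164, 7, 9], 41), ([366, 177, 8, 9], 49), ([252, 197, 18, 23], 199), ([417, 256, 15, 14], 47), ([429, 297, 9, 23], 72), ([406, 304, 7, 16], 51), ([405, 343, 8, 9], 26), ([418, 346, 6, 28], 70), ([430, 349, 10, 24], 49), ([405, 352, 8, 19], 70), ([405, 372, 5, 23], 39), ([438, 374, 6, 25], 63)]
top [([406, 128, 49, 18], 569), ([401, 149, 52, 20], 637), ([201, 165, 43, 9], 379), ([280, 252, 11, 15], 107), ([443, 337, 11, 9], 34)]
```

Run:
```python
from h import *
XE=118;c0,s0=np.cos(.36),np.sin(.36)
def G(f,pr):
    x=-8*np.cos(f)+151*np.sin(f);z=151*np.cos(f)+8*np.sin(f)-pr
    X=XE+x;Z=z+6
    return np.array([X*c0-Z*s0,X*s0+Z*c0])
for f,pr in[(0,0),(0,3),(.05,3),(.1,3),(.15,3),(.2,3),(.25,2),(.3,2),(.35,1.5),(.4,1.5),(.45,1),(.5,1),(.55,1),(.6,1),(.65,1)]:
    d=G(f,pr)-G(0,0);print(f,"tx %.1f tz %.1f"%(d[0],-d[1]))
```

```text
0 tx 0.0 tz -0.0
0 tx 1.1 tz 2.8
0.05 tx 8.1 tz -0.1
0.1 tx 15.2 tz -2.6
0.15 tx 22.4 tz -4.7
0.2 tx 29.8 tz -6.5
0.25 tx 36.9 tz -8.8
0.3 tx 44.3 tz -9.9
0.35 tx 51.7 tz -11.0
0.4 tx 59.3 tz -11.3
0.45 tx 66.6 tz -11.7
0.5 tx 74.2 tz -11.2
0.55 tx 81.7 tz -10.4
0.6 tx 89.2 tz -9.1
0.65 tx 96.5 tz -7.5
```

Try the first part of the pivot and watch force and the lip region.

```bash
python3 shift.py '[[0,1,0,3,0],[0,4.5,0,1.5,0],[0,8,0,0,0],[0,15,0,-2.6,0],[0,15,0,-2.6,0]]'
python3 balls.py side
python3 - <<'E'
from h import *
c=bot.capture("side")["color"]; h=cv2.cvtColor(c,cv2.COLOR_RGB2HSV);print(pj(cap("side"),bw(0,0,104)),pj(cap("side"),bw(110,0,175)))
# handle-top orange rows near gripper
E
```

```text
time: 25.05
tool_pos: [519.3, 123.4, 375.1]
tcp_rot: [3.138, 0.003, 1.678]
contact_force: [2.9, -5.1, 7.8]
grip_width: 23.9
finger_force: 30.0
side [([268, 106, 11, 6], 51), ([233, 121, 46, 8], 116), ([254, 143, 12, 9], 37), ([337, 151, 8, 22], 85), ([366, 177, 8, 9], 51), ([252, 197, 18, 23], 212), ([417, 257, 13, 11], 52), ([426, 289, 12, 31], 76), ([406, 301, 7, 19], 51), ([405, 343, 8, 30], 94), ([418, 346, 10, 58], 114), ([430, 349, 5, 14], 26), ([434, 364, 12, 44], 93)]
[268.94560997 220.0548887 ] [259.42402751 149.32724156]
```

```bash
python3 shift.py '[[0,7,0,-2,0],[0,14.6,0,-3.9,0],[0,14.6,0,-3.9,0]]'; python3 balls.py side | cut -c1-260
python3 shift.py '[[0,7,0,-2.3,0],[0,14.5,0,-3.4,0],[0,14.5,0,-3.4,0]]'; python3 balls.py side | cut -c1-260
```

```text
time: 25.62
tool_pos: [517.6, 138.2, 378.5]
tcp_rot: [3.139, 0.002, 1.678]
contact_force: [2.7, -3.1, 6.6]
grip_width: 23.9
finger_force: 30.0
side [([267, 99, 11, 6], 51), ([232, 114, 45, 8], 111), ([253, 135, 12, 18], 117), ([337, 155, 8, 19], 101), ([366, 177, 8, 9], 51), ([253, 196, 17, 24], 205), ([275, 212, 14, 6], 36), ([415, 256, 18, 16], 65), ([427, 292, 11, 28], 91), ([406, 310, 7, 10], 37)
time: 26.05
tool_pos: [515.7, 153.3, 381.4]
tcp_rot: [3.14, 0.001, 1.678]
contact_force: [3.4, -2.5, 6.4]
grip_width: 23.8
finger_force: 30.0
side [([266, 93, 11, 6], 51), ([231, 108, 46, 8], 111), ([252, 128, 13, 27], 208), ([336, 151, 9, 22], 125), ([366, 177, 7, 9], 49), ([252, 195, 19, 25], 217), ([274, 211, 15, 7], 47), ([418, 256, 15, 14], 55), ([425, 291, 13, 29], 88), ([406, 296, 7, 25], 67)
```

```bash
python3 shift.py '[[0,7.5,0,-1,0],[0,15,0,-1.4,0],[0,22,0,-1.8,0],[0,22,0,-1.8,0]]'; python3 balls.py side | cut -c1-260
python3 shift.py '[[0,7.5,0,0.5,0],[0,15,0,1.3,0],[0,22.5,0,2.6,0],[0,22.5,0,2.6,0]]'; python3 balls.py side top| cut -c1-290
```

```text
time: 26.6
tool_pos: [513.0, 175.7, 382.5]
tcp_rot: [-3.141, -0.0, 1.679]
contact_force: [3.8, -1.8, 3.4]
grip_width: 23.7
finger_force: 30.0
side [([260, 67, 17, 13], 79), ([265, 86, 10, 6], 46), ([230, 100, 45, 8], 109), ([251, 121, 17, 55], 460), ([336, 147, 9, 27], 153), ([366, 177, 7, 9], 48), ([252, 192, 38, 28], 310), ([417, 257, 13, 11], 49), ([426, 292, 12, 28], 94), ([406, 306, 7, 14], 46)
time: 27.15
tool_pos: [510.5, 198.4, 380.2]
tcp_rot: [-3.141, -0.001, 1.678]
contact_force: [1.8, -2.0, 5.2]
grip_width: 23.8
finger_force: 30.0
side [([259, 61, 6, 14], 39), ([264, 80, 22, 6], 82), ([230, 94, 44, 7], 105), ([250, 114, 17, 59], 543), ([336, 148, 9, 25], 148), ([366, 177, 8, 9], 51), ([250, 183, 35, 28], 398), ([418, 257, 15, 12], 50), ([405, 294, 9, 26], 85), ([429, 298, 9, 22], 73), ([405, 342, 7, 44], 132), ([418
top [([406, 128, 49, 18], 581), ([401, 149, 52, 20], 642), ([201, 165, 44, 9], 373), ([244, 256, 37, 39], 818), ([217, 273, 20, 15], 201), ([443, 326, 12, 9], 32), ([443, 355, 10, 19], 44)]
```

```bash
python3 shift.py '[[0,7.3,0,1.5,0],[0,14.5,0,3.4,0],[0,14.5,0,3.4,0]]'; python3 shift.py '[[0,0,0,-10,0],[0,0,0,-25,0],[0,0,0,-45,0],[0,0,0,-70,0],[0,0,0,-95,0]]'; python3 balls.py side top| cut -c1-290
```

```text
time: 27.62
tool_pos: [508.9, 212.7, 376.9]
tcp_rot: [-3.141, -0.001, 1.678]
contact_force: [1.4, 0.2, 6.1]
grip_width: 23.3
finger_force: 30.0
time: 28.25
tool_pos: [508.7, 211.9, 472.5]
tcp_rot: [-3.139, -0.0, 1.677]
contact_force: [1.2, -0.6, -2.9]
grip_width: 23.8
finger_force: 30.0
side [([240, 145, 24, 25], 246), ([336, 148, 9, 26], 148), ([366, 177, 7, 9], 51), ([417, 256, 14, 12], 50), ([424, 290, 14, 30], 106), ([405, 296, 8, 24], 69), ([405, 343, 8, 28], 112), ([442, 344, 18, 56], 101), ([418, 346, 6, 25], 77), ([405, 372, 11, 37], 66), ([438, 374, 7, 30], 73)]
top [([406, 128, 49, 18], 582), ([401, 149, 52, 20], 639), ([201, 165, 44, 9], 374), ([234, 258, 42, 41], 1024), ([197, 275, 29, 18], 364), ([445, 335, 14, 11], 45)]
```

```bash
python3 shift.py '[[0,0,0,-8,0],[0,0,0,-22,0],[0,0,0,-40,0],[0,0,0,-58,0],[0,0,0,-68,0]]' | head -2
cat > tray.py <<'E'
from h import *
c=cap("top");im=c["color"];h=cv2.cvtColor(im,cv2.COLOR_RGB2HSV)
def rect(m,roi,z,nm):
    M=np.zeros(m.shape,np.uint8);x,y,X,Y=roi;M[y:Y,x:X]=m[y:Y,x:X];M=cv2.morphologyEx(M,cv2.MORPH_OPEN,np.ones((3,3)))
    cs,_=cv2.findContours(M,0,2);k=max(cs,key=cv2.contourArea);b=cv2.boxPoints(cv2.minAreaRect(k))
    w=np.array([atz(c,p,z)[:2] for p in b]);print(nm,w.mean(0).round(1),"sides",np.linalg.norm(w[1]-w[0]).round(0),np.linalg.norm(w[2]-w[1]).round(0),"yaw %.3f"%np.arctan2(*(w[1]-w[0])[::-1]))
rect(cv2.inRange(h,(0,0,85),(179,60,255)),(330,250,445,375),45,"tray")
rect(cv2.inRange(h,(12,60,120),(28,170,255)),(436,240,600,375),10,"lid")
E
python3 tray.py; python3 go.py 421 -103 545 1.704; python3 balls.py top
```

```text
time: 28.98
tool_pos: [509.2, 211.9, 540.7]
tray [ 430.5 -156.9] sides 164.0 163.0 yaw -1.444
lid [ 380.4 -416.5] sides 289.0 173.0 yaw -1.568
shift -303.7 -121.2 -3.4 turn -0.026 | at [509.2 211.9 541.6] 1.678 q6 0.15 t 29.0
top [([406, 128, 49, 18], 577), ([401, 149, 52, 20], 639), ([201, 165, 44, 9], 376), ([229, 258, 45, 49], 1191), ([442, 295, 22, 4], 27), ([443, 329, 11, 20], 57), ([443, 351, 6, 12], 26)]
```

```bash
python3 shift.py '[[0,-7,-3,0,0],[0,-22,-9,0,0],[0,-45,-18,0,0],[0,-72,-29,0,0],[0,-102,-41,0,0]]' | head -2
python3 shift.py '[[0,-32,-13,0,0],[0,-63,-25,0,0],[0,-95,-38,0,0],[0,-123,-49,0,0],[0,-147,-58,0,0]]' | head -2
python3 shift.py '[[0,-20,-8,0,-0.01],[0,-37,-15,0,-0.02],[0,-48,-19,0,-0.026],[0,-54,-21,0,-0.026],[0,-55,-22,0,-0.026]]' 
python3 balls.py top;python3 go.py 423 -103 342 1.704
```

```text
time: 29.7
tool_pos: [478.6, 104.5, 539.2]
time: 30.32
tool_pos: [436.1, -47.9, 539.4]
time: 30.95
tool_pos: [421.2, -103.5, 539.6]
tcp_rot: [-3.142, -0.0, 1.703]
contact_force: [0.8, -0.9, -2.6]
grip_width: 23.5
finger_force: 30.0
top [([406, 128, 49, 18], 537), ([401, 149, 52, 20], 598), ([201, 165, 44, 9], 382), ([442, 294, 33, 8], 44), ([420, 306, 25, 40], 600), ([405, 326, 4, 9], 31), ([438, 326, 35, 30], 471)]
shift 0.1 1.8 197.6 turn -0.000 | at [ 421.2 -103.3  539.6] 1.704 q6 -0.55 t 31.0
```

```bash
python3 shift.py '[[0,0,1,12,0],[0,0,2,38,0],[0,0,2,70,0],[0,0,2,104,0],[0,0,2,136,0]]' | head -2
python3 shift.py '[[0,0,0,24,0],[0,0,0,42,0],[0,0,0,54,0],[0,0,0,60,0],[0,0,0,60,0]]'
python3 - <<'E'
from h import *
s=cap("side","s8");t=cap("top","t8")
cv2.imwrite("pics/c8.png",np.hstack([cv2.resize(s["color"][210:400,140:290][:,:,::-1],(400,507)),cv2.resize(t["color"][230:390,330:456][:,:,::-1],(400,507))]))
E
```

```text
time: 31.62
tool_pos: [423.1, -102.4, 401.9]
time: 32.25
tool_pos: [423.4, -103.0, 343.6]
tcp_rot: [-3.141, -0.0, 1.704]
contact_force: [0.2, -0.0, -2.0]
grip_width: 23.7
finger_force: 30.0
```

View pics/c8.png

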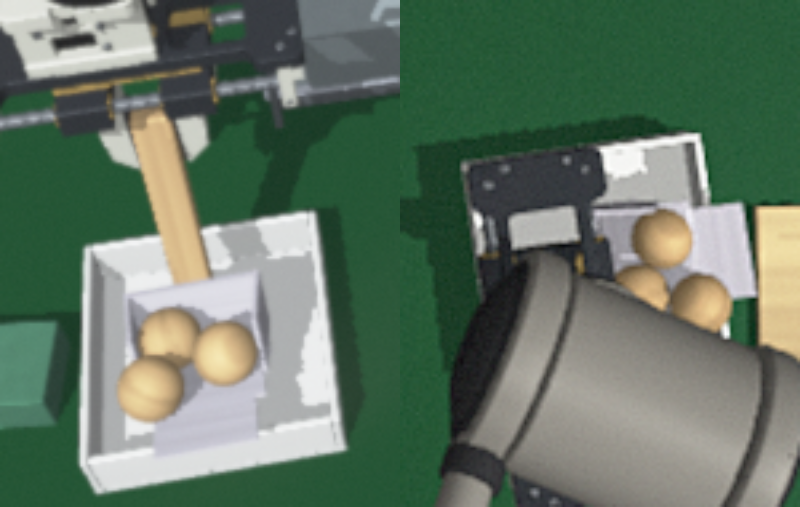

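```bash
python3 shift.py '[[24,0,0,0,0],[24,0,0,0,0]]'; python3 balls.py side | grep -o '(\[1[5-9][0-9][^)]*)\|(\[2[0-7][0-9], [23][^)]*)'
sed -i 's/190<x\[0\]\[0\]<450 and 60<x\[0\]\[1\]<400/150<x[0][0]<290 and 200<x[0][1]<400/' balls.py
python3 balls.py side; python3 shift.py '[[24.5,0,0,0,0],[24.5,0,0,0,0]]';python3 balls.py side
```

```text
time: 32.6
tool_pos: [423.4, -103.1, 344.0]
tcp_rot: [3.141, 0.001, 1.704]
contact_force: [0.3, -0.4, -2.6]
grip_width: 23.3
finger_force: 30.0
([204, 213, 15, 8], 73)
([198, 235, 17, 4], 28)
side [([204, 213, 14, 7], 70), ([197, 235, 18, 4], 28), ([160, 239, 28, 7], 62), ([189, 251, 29, 64], 759), ([185, 327, 50, 40], 665)]
time: 32.95
tool_pos: [423.4, -103.1, 344.0]
tcp_rot: [3.141, 0.001, 1.704]
contact_force: [0.4, 0.3, 0.4]
grip_width: 24.4
finger_force: 0.0
side [([204, 213, 15, 7], 75), ([198, 235, 17, 4], 27), ([160, 239, 29, 7], 64), ([184, 321, 50, 28], 600)]
```

```bash
python3 shift.py '[[24.5,0,0,0,0],[24.5,0,0,0,0],[24.5,0,0,0,0]]' | tail -2;python3 balls.py side top
python3 - <<'E'
from h import *
for n in("side","top"):
    c=cap(n);im=c["color"];h=cv2.cvtColor(im,cv2.COLOR_RGB2HSV)
    x0,y0,x1,y1={"side":(150,200,300,410),"top":(330,240,470,370)}[n]
    m=cv2.inRange(h,(9,60,60),(24,255,255))[y0:y1:4,x0:x1:4]; v=h[y0:y1:4,x0:x1:4,2];g=(h[y0:y1:4,x0:x1:4,1]<60)&(v>85)
    print(n);print("\n".join("".join("o" if a else ("w" if b else ".") for a,b in zip(r,q)) for r,q in zip(m,g)))
E
```

```text
grip_width: 24.4
finger_force: 0.0
side [([204, 213, 15, 7], 74), ([160, 239, 29, 7], 60), ([215, 269, 4, 26], 29), ([183, 315, 50, 26], 561)]
top []
side
..wwwwwww..............w.wwwwwwwwwwww.
w.......................w.wwwwwwwwwww.
ww........ww..............wwwwwwwwwww.
wwwwwwwwwww...............wwwwwwwwwww.
wwwwwwwwwwww..oooowww.....wwwwwwwwwww.
wwwwwwwwwwww.....o........wwwwwwwwwww.
www....wwwww..............wwwwwwwwwww.
wwwwwwwwwwwww.............wwwwwwwwwwww
wwwwwwwwwwwww..............wwwwwwwwwww
wwwwwwww......ooo.......wwwwwwwwwwwwww
.......ooo..........wwwwwwwwwwwwwwwww.
...ooo............www...wwwww....w....
........wwwww...........www...........
www.w...w.............................
ww.......w...owww.....................
.......www...oowww....................
........ww...oowww....................
........www..oowo.....................
..........w...ooo.....................
..............ooo.....................
..............ooo.....................
..............ooo.....................
..............oooo....................
..............oooo..wwwwwwww..........
.........
[... 1613 characters left out ...]
wwwwww..........
...........www..wwwwwwwww...ooooooo
......ww.wwwww.woowwwwwww...ooooooo
......ww.wwwwwo.ooowwwwww...ooooooo
......w..w.......oowwwww....ooooooo
.........o.ww.o..oowwwwwww..ooooooo
......o....wwwo..owwwwwwww..ooooooo
..ooooo....wwwwwwwwwwwwwww..ooooooo
ooooooo....wwwwwww.owwwwww..ooooooo
oooooo....www.wwwwww.wwwww...oooooo
oo........www.wwwwwwwwwwww...oooooo
.........wwwwwwwwwwwwwwww....oooooo
.........wwwwwwwwwwwwwwwwwww..ooooo
.........www.wwwwwwwwwwwwwwww.w.ooo
........wwwwwwwwwwwwwwwwwwwww.wwooo
........www.wwwwwwwwwwwwwwwww.wwooo
.......wwwwwwwwwwwwwwwwwwwwww.wwooo
.......www.wwwwwwwwwwwwwwwwwwwwwooo
......wwwwwwwwwwwwwwwwwwwwww.wwwooo
......www.wwwwwwwwwwwwwwwwww.wwwooo
```

Run:
```python
from h import *
c=cap("side");h=cv2.cvtColor(c["color"],cv2.COLOR_RGB2HSV)
g=cv2.GaussianBlur(cv2.cvtColor(c["color"],cv2.COLOR_RGB2GRAY),(3,3),0)
r=cv2.HoughCircles(cv2.resize(g[300:360,165:265],None,fx=4,fy=4),cv2.HOUGH_GRADIENT,1,40,param1=80,param2=18,minRadius=28,maxRadius=56)
w=np.array([.1324,-.991]);
if r is not None:
  for x,y,q in r[0][:6]:
    p=(165+x/4,300+y/4);X=atz(c,p,28);print(np.round(p,0),q/4,X.round(0),"along",round((X[:2]-[430,-157])@w),"cross",round((X[:2]-[430,-157])@[.991,.1324]))
def strip(row):
    m=cv2.inRange(h,(9,60,60),(24,255,255))[row,185:240];i=np.nonzero(m)[0]+185;return i.min(),i.max()
for row in(262,275,285,295,305):print(row,strip(row))
print([pj(c,np.array([423.4,-103,z])).round(0) for z in(185,100,10)])
```

```text
262 (np.int64(202), np.int64(207))
275 (np.int64(203), np.int64(216))
285 (np.int64(205), np.int64(217))
295 (np.int64(206), np.int64(219))
305 (np.int64(208), np.int64(220))
[array([199., 258.]), array([209., 288.]), array([218., 315.])]
```

```bash
python3 shift.py '[[40,0,0,0,0],[40,0,0,8,0],[40,0,0,18,0],[40,0,0,18,0]]' | tail -4
python3 shift.py '[[0,0,0,0,0],[0,0,0,0,0],[0,0,0,0,0]]' | tail -4; python3 balls.py side
python3 shift.py '[[0,0,0,-8,0],[0,0,0,-20,0],[0,0,0,-35,0],[0,0,0,-45,0],[0,0,0,-45,0]]' | tail -4;  python3 balls.py side
```

```text
tcp_rot: [-3.139, -0.001, 1.704]
contact_force: [-1.0, 0.6, 0.0]
grip_width: 39.5
finger_force: 0.0
tcp_rot: [3.141, 0.0, 1.704]
contact_force: [0.3, -0.3, -0.6]
grip_width: 14.3
finger_force: 0.0
side [([206, 222, 12, 7], 58), ([167, 247, 24, 6], 55), ([215, 274, 4, 22], 27), ([205, 315, 28, 23], 302), ([183, 320, 23, 21], 266)]
tcp_rot: [3.14, 0.001, 1.704]
contact_force: [0.7, 0.3, -0.6]
grip_width: 0.5
finger_force: 0.0
side [([200, 202, 7, 5], 34), ([164, 222, 50, 10], 103), ([208, 243, 10, 45], 59), ([183, 315, 50, 27], 548)]
```

```bash
python3 shift.py '[[40,0,0,-50,0],[40,40,0,-90,0],[40,95,0,-100,0],[40,155,0,-100,0],[40,215,0,-100,0]]' | sed -n 2p
cat > asc.py <<'E'
from h import *
import sys
n,x0,y0,x1,y1,st=sys.argv[1],*map(int,sys.argv[2:7])
c=cap(n);h=cv2.cvtColor(c["color"],cv2.COLOR_RGB2HSV)[y0:y1,x0:x1]
H_,S,V_=[h[::st,::max(1,st//2),i] for i in range(3)]
o=np.full(H_.shape,".");o[(S<60)&(V_>60)]="-";o[(S<60)&(V_>130)]="w";o[(S<60)&(V_>190)]="W";o[(H_>8)&(H_<25)&(S>60)&(V_>50)]="o";o[(H_>8)&(H_<25)&(S>60)&(V_>150)]="O"
print(n,"rows from",y0,"step",st,"cols from",x0,"step",max(1,st//2));print("\n".join("%3d "%(y0+i*st)+"".join(r) for i,r in enumerate(o)))
E
python3 asc.py top 340 262 450 365 2; python3 asc.py side 160 235 280 400 3
```

```text
tool_pos: [394.3, 111.6, 470.4]
top rows from 262 step 2 cols from 340 step 1
262 ..............................................................................................................
264 ..............................................................................................................
266 ..............................................................................................................
268 ..............................................................................................................
270 ..............................................................................................................
272 ......................................................................--------wwWWWWw.........................
274 .........................................................-------wWWWWWWWWWWWWWWWWWWWw.........................
276 ..........................................--------wWWWWWWWWWWWWWWWWWWWWwwwwwwwww---WWw........................
278 ............................--------wWWWWWWWWWWWWWWWWWWWWWWWWWWWWWWwwwwwwwwwwwww---WWW............
[... 11179 characters left out ...]
WWWWWWWWWWWWWWWWWWWWWWWWWWWWWWWWWWWWWWWWWWwww--............................
385 ..........wWWwWWWWWWWWWWWWWWWWWWWWWWWWWWWWWWWWWWWWWWWWWWWWWWWWWWWWWWWWwwww-.............................................
388 ............wWWWWWWWWWWWWWWWWWWWWWWWWWWWWWWWWWWWWWWWWwwww-..............................................................
391 ..............wWWwWWWWWWWWWWWWWWWWWwwww--...............................................................................
394 ...............wWWwwww--................................................................................................
397 ........................................................................................................................
```

```bash
python3 asc.py top 280 305 380 345 2
python3 - <<'E'
from h import *
s=cap("side");t=cap("top");np.set_printoptions(precision=0,suppress=True)
# handle line in side view: (206.5,246)->(219,311)
print("lower back wall etc")
for z in(35,50,100,150):print(z,atz(s,(206.5,246),z),atz(t,(372,318),z))
E
```

```text
top rows from 305 step 2 cols from 280 step 1
305 .........................................................................-WWWWwwwwwwwwwwwwww-wwwwwww
307 .........................................................................-WWWwwwwwwwwwwwwwwwwwwwwwww
309 .........................................................................-wWWwwwwwwwwwwwwwwwwWWwwwww
311 .........................................................................--WWWwwwwwwwwwwwww--wWWWWww
313 ..........................................................................-wwwwwwww--ooooOOOOwWWWwww
315 ..........................................................................---oooOOOOOOOOOOOOOwWWwwww
317 ...................................................................oooOOOOOOOOOOOOOOOOOOOOOOO-wwwwww
319 ............................................................ooOOOOOOOOOOOOOOOOOOOOOOOOOOOOOOOOwwwwww
321 ...................................................oooOOOOOOOOOOOOOOOOOOOOOOOOOOOOOOOOOOOOOOOOwwwwww
323 ..........................................ooOOOOOOOOOOOOOOOOOOOOOOOOOOOOOOOOOOOOOOOOOOOOOOOOOwwwwwww
325 
[... 527 characters left out ...]
..........................................OO...............................-WWWWWWWWWWWWWWWWWWwwww
337 .............................................................................-wWWWWWWWWWWWWWWWWWWwww
339 .............................................................................--WWWWWWWWWWWWWWWWWWWWW
341 ..............................................................................-WWWWWWWWWWWWWWWWWWWWW
343 ..............................................................................-WWWWWWWWWwwWWwwwwwwww
lower back wall etc
35 [393.  47.  35.] [ 420. -115.   35.]
50 [397.  34.  50.] [ 422. -114.   50.]
100 [410.  -8. 100.] [ 428. -108.  100.]
150 [424. -49. 150.] [ 434. -103.  150.]
```

Run:
```python
from h import *
s=cap("side");t=cap("top");np.set_printoptions(precision=0,suppress=True)
A=tri(s,(206.5,245),t,(322,329));B=tri(s,(219,305),t,(368,319.5));print(A,B)
d=A[0]-B[0];print(d,np.linalg.norm(d),"elev",np.degrees(np.arcsin(d[2]/np.linalg.norm(d))),"yaw",np.arctan2(-d[1],-d[0]))
```

```text
(array([409.,  -6., 101.]), [array([-1.,  0.]), array([-0., -1.])]) (array([ 425., -105.,   47.]), [array([-4.,  0.]), array([-0., -3.])])
[-16.  98.  54.] 113.611545546782 elev 28.557131499946767 yaw -1.40905071818478
```

```bash
python3 shift.py '[[50,0,0,0,0.18],[50,0,0,0,0.36],[50,0,0,0,0.54],[50,0,0,0,0.72],[50,0,0,0,0.9]]' | sed -n 2,3p
python3 shift.py '[[50,0,0,0,0.18],[50,0,0,0,0.36],[50,0,0,0,0.54],[50,0,0,0,0.671],[50,0,0,0,0.671]]' | sed -n 2,3p
python3 go.py 412.1 -23.2 300 0.133
```

```text
tool_pos: [395.3, 108.5, 470.5]
tcp_rot: [-3.142, 0.0, 0.794]
tool_pos: [395.2, 108.8, 470.5]
tcp_rot: [3.141, 0.0, 0.131]
shift -0.5 133.0 170.5 turn -0.002 | at [395.2 108.8 470.5] 0.131 q6 1.52 t 37.5
```

```bash
python3 shift.py '[[50,0,50,20,0],[50,0,100,50,0],[50,0,133,90,0],[50,0,133,140,0],[50,0,133,170,0]]' | sed -n 2p
python3 shift.py '[[50,0,0,15,0],[50,0,0,30,0],[50,0,0,30,0]]' | sed -n 2,4p; python3 balls.py side
python3 shift.py '[[50,0,5,-6,0],[50,0,10,-13,0],[50,0,16,-22,0],[50,0,16,-22,0]]' | sed -n 2,4p; python3 balls.py side
```

```text
tool_pos: [411.8, -23.1, 298.6]
tool_pos: [412.2, -22.5, 269.9]
tcp_rot: [-3.141, 0.002, 0.133]
contact_force: [0.5, -0.7, -0.2]
side [([212, 271, 7, 25], 34), ([204, 315, 29, 23], 293), ([183, 320, 22, 21], 256)]
tool_pos: [414.9, -38.2, 293.8]
tcp_rot: [3.14, -0.002, 0.132]
contact_force: [-0.9, 0.2, -0.2]
side [([207, 270, 12, 23], 37), ([184, 320, 50, 28], 576)]
```

```bash
python3 shift.py '[[50,0,7,-8,0],[50,0,14,-15,0],[50,0,22,-22,0],[50,0,22,-22,0]]' | sed -n 2,4p; python3 balls.py side
python3 shift.py '[[50,0,8,-6,0],[50,0,16,-12,0],[50,0,24,-17,0],[50,0,24,-17,0]]' | sed -n 2,4p; python3 balls.py side;python3 asc.py side 170 240 260 400 4
```

```text
tool_pos: [417.8, -60.2, 315.3]
tcp_rot: [3.141, -0.001, 0.132]
contact_force: [0.0, 1.0, -0.0]
side [([211, 273, 7, 30], 42), ([185, 327, 50, 33], 647)]
tool_pos: [420.8, -83.9, 332.1]
tcp_rot: [3.141, -0.001, 0.132]
contact_force: [0.1, -0.0, -0.1]
side [([210, 279, 11, 41], 63), ([187, 333, 49, 36], 608)]
side rows from 240 step 4 cols from 170 step 2
240 .--......---------....-............-----www--
244 ---....-----------....-............--wwwwwww-
248 ---....------------.................---------
252 ----.------------------.............--.......
256 -----------------------..............-.......
260 ------------------------.....................
264 ----------------------.-.....................
268 ----------....------wwwWw....................
272 -------wwwwWWWWWWWwWw-wWW-...................
276 WWwWWWWWWWWWWWWWWWWWWWwWw....................
280 WWwWWWWWWWWwwwwOOOOOOO.......................
284 ...............OOOOOOOo......................
288 ................OOOOOOO....................-.
292 ................OOOOOOO........wwwWWWWWWWWWWw
296 ................OOOOOOOOwwwwwwwWWWWWWWW
[... 556 characters left out ...]

344 wW--wwwwwWWW-OOOOOOOOOOOOOOOOOOOOoW-wwwwWWWWW
348 wW--wwwwwWWOOOOOoooooOOOOOOOOOOOOowwwwwwWWWWW
352 WW--wwwwwOOOOOOOOOOoo-wOOOOOOOOOO-wWwwwWWWWWW
356 WW--wwwwOOOOOOOOOOOo-wwwwOOOOOOwwwwwwwwWWWWWW
360 WW--wwwwOOOOOOOOOOOo-wwwwwwwwwwwwwWwwwwWWWWWW
364 WW--wwwwwOOOOOOOOOO-wwWwwwwwwwwwwwwwwwwwwwwww
368 WW--wwwwwWWOOOOOOwwwwwwwwwwwwwwwwwwwwwWWWWWWW
372 WW--wwwwwWWWWwwwwwwwwwwwwwwwwwwwwwWWWWWWWWWWW
376 WW--wwwwwwwwwwwwwwwwwwwwwwwwWWWWWWWWWWWWWWWWW
380 WWwwwWWWWWWWWWWwWWWWWWWWWWWWWWWWWWWWWWWWWWWWw
384 WWWWWWWWWWWWWWWWWWWWWWWWWWWWWWWWWww-.........
388 .wWWWWWWWWWWWWWWWWWWWWww.....................
392 ..wWWWWWWWww-................................
396 .............................................
```

```bash
python3 shift.py '[[50,0,8,-4,0],[50,0,16,-8,0],[50,0,16,-8,0]]' | sed -n 2,4p; python3 balls.py side
python3 shift.py '[[90,0,0,0,0],[90,0,0,0,0],[90,0,0,0,0]]' | sed -n 2,4p; python3 balls.py side
python3 shift.py '[[90,0,0,-40,0],[90,0,0,-80,0],[90,0,0,-120,0],[90,0,0,-120,0]]' | sed -n 2,4p; python3 balls.py side
python3 asc.py side 186 230 250 345 4
```

```text
tool_pos: [422.9, -99.5, 340.0]
tcp_rot: [-3.141, -0.0, 0.132]
contact_force: [-1.1, 1.2, -0.7]
side [([212, 284, 9, 36], 53), ([187, 333, 49, 36], 593)]
tool_pos: [422.7, -99.1, 339.7]
tcp_rot: [3.141, 0.0, 0.133]
contact_force: [-0.4, -0.3, -0.4]
side [([210, 285, 11, 35], 57), ([187, 332, 49, 37], 603)]
tool_pos: [423.0, -99.1, 462.5]
tcp_rot: [3.138, -0.006, 0.133]
contact_force: [-0.2, 0.6, -0.7]
side [([194, 254, 27, 66], 141), ([187, 332, 49, 37], 596)]
side rows from 230 step 4 cols from 186 step 2
230 w--..........................---
234 WW-........................-----
238 WWw-.......................-----
242 ...........................w-wWW
246 ...........................w--ww
250 ............................----
254 .....-..oOO..................-..
258 ....OOOOOOOo....................
262 .....OOOOOOO....................
266 .....OOOOOOOo...................
270 .....OOOOOOOO...................
274 ......OOOOOOOo..................
278 ......OOOOOOOO..................
282 .......OOOOOOO..................
286 .......OOOOOOOo.................
290 ........OOOOOOO............---ww
294 ........OOOOOOOo---wwwWWWWWWWWWW
298 ...-wwwWWOOOOOOOwwwwwwwWWWWWWWWW
302 WWWWWWWWWOOOOOOOwwwwwwwwwWWWWWWW
306 WWWWWWWWWWOOOOOOOWwwwwwwwwWWWWWW
310 WWWWWWWWWWOOOOOOOwWwwwwwwWWWWWWW
314 wWWWWWWWWWWOOOOOOowwwwwwWWWWWWWW
318 wWWWWWWWWWWOOOOOOOwwwwwwwwwwwwww
322 wWWWWWWWWWwOOWWWWWWWWWWWWWwwwwww
326 wWWWWWWWWWWWWWWWWWWWWWWWWWwwwwww
330 wWWwwWWWWWwwwWWWWWWWWWWWWW--wwww
334 wWWwwwwOOOOOOo-wwwWWWwwwwWw-wwww
338 wWWw-oOOOOOOOOOoOOOOOOOowWw--www
342 wWWw-OOOOOOOOOOOOOOOOOOOOwW-wwww
```

```bash
python3 shift.py '[[50,0,-50,0,-0.18],[50,0,-100,0,-0.36],[50,0,-150,0,-0.54],[50,0,-200,0,-0.72],[50,0,-200,0,-0.9]]' | sed -n 2,3p
python3 - <<'E'
from h import *
from scipy.optimize import fsolve
s=cap("side");t=cap("top");w=np.array([.1324,-.991]);n=np.array([.991,.1324]);C=np.array([430,-157])
def f(p,c0=-1):
    q=fsolve(lambda v:pj(s,np.r_[C+w*v[0]+n*c0,v[1]])-p,[-50,100],full_output=0) if 0 else None
    A=s["R"].T@np.linalg.inv(s["K"])@np.r_[p,1];o=-s["R"].T@s["t"];k=(c0-(o[:2]-C)@n)/(A[:2]@n);X=o+k*A;return (X[:2]-C)@w,X
print("poor geometry check",f((201,256)))
h=cv2.cvtColor(t["color"],cv2.COLOR_RGB2HSV);m=cv2.inRange(h,(9,60,60),(24,255,255))[296:345,330:420]
k,_,st,ce=cv2.connectedComponentsWithStats(m);print([(st[i].tolist(),) for i in range(1,k) if st[i][4]>10])
E
python3 asc.py top 335 296 430 345 2
```

```text
tool_pos: [395.3, 101.9, 458.2]
tcp_rot: [-3.139, 0.001, 1.044]
poor geometry check (np.float64(-83.91054859554389), array([417.89453143, -73.9447179 , 153.91320478]))
[([61, 0, 29, 39, 673],), ([29, 14, 27, 24, 354],)]
top rows from 296 step 2 cols from 335 step 1
296 ................--WWWWWWWWWWWwwwwwwwwwwwwwwwwwwwwwwwwwwwwwwwwwwwwwwwwww.o-wwwWwwWWwwwwwwwwwwwWW
298 .................-WWWWWWWWWWWwwwwwwwwwwwwwwwwwwwWWWWWw--wwwwwwwwww-oooooooOOOowwWWWWWwwWwwwWwww
300 .................-wWWWWWWWWWWWwwwwwwwwwwwwwwwwwwwWWWWw--wwwwwwww-ooooooOOOOOOOOOwwWWWwwWwwwWWww
302 .................-wWWwwWWWWWWWwwwwwwwwwwwwwwwwwwwWWWWw--wwwwwww-oooooOOOOOOOOOOOOwWWwWwwWwwwWww
304 .................--WWWwwwwwwwwwwwwwwwwwwwwwwwwwwwwWwWWw--wwwwww-oooOOOOOOOOOOOOOOOWWWWwwwwwwWww
306 ..................-wwwwwwwwwwwwwwwwwwwwwwwwwwwwwwwwwWWww-wwwwww-oooOOOOOOOOOOOOOOOwWWWwwwwwwWww
308 ..................-wwwwwwwwwwwwwwwwwwwwwwwwwwwwwwwWWWwWwwwwwwww-oooOOOOOOOOOOOOOOWwWWWWwwwwwwWw
310 ..................-wwwwwwwwwwwwwwwwwwwwwwwwwww-oo-wWWWWw--wwwwww-oooOOOOOOOOOOOOwwWwWWwWwwwwwWw
312 ...................-wwwwwwwwww
[... 965 characters left out ...]

332 .....................--WWOOOOOOOWWWWWWWWWWWWWWWWWWWWWWWw--------------wwwwWWWwooOOOOOOOOOOOww--
334 ......................-WWWWWWWWWWWWWWWWWWWWWWWWWWWWWWWww-wwwwwwWWWWWWWWWWWWWWWWwooooOOOOwwwww--
336 ......................-wWWWWWWWWWWWWWWWWWWWWWWWWWWWWWWWWWWWWWWWWWWWWWWWWWWWWWWWWWwwwwwwwwwwww--
338 ......................-wWWWWWWWWWWWWWWWWWWWWWWWWWWWWWWWWWWWWWWWWWWWWWWWwwwwwwwwwwwwwwwwwwwwwww-
340 ......................--WWWWWWWWWWWWWWWWWWWWWWWWWWWWWWwWWwwwwwwwwwwwwwwwwwwwwwwwwwwwwwwwwwwwww-
342 .......................-WWWWWWWWWWWWWWWWwwwwwwwwwwwwwwwwwwwwwwwwwwwwwwwwwwwwwwwwwwwwwwww-------
344 .......................-wWWwwwwwwwwwwwwwwwwwwwwwwwwwwwwwwwwwwwwwwwwwwwwwww--------------------w
```

```bash
python3 - <<'E'
from h import *
s=cap("side");t=cap("top");np.set_printoptions(precision=0,suppress=True);w=np.array([.1324,-.991]);n=np.array([.991,.1324]);C=np.array([430,-157])
A=tri(s,(201.5,258),t,(362,326.5));B=tri(s,(215.5,316),t,(381,317))
for X in(A,B):print(X,"along",(X[0][:2]-C)@w,"cross",(X[0][:2]-C)@n)
d=A[0]-B[0];print(d,"tilt from vert",np.arctan2(np.hypot(*d[:2]),d[2]),"yaw",np.arctan2(d[1],d[0]))
for p in[(407,305),(400,322),(421,326)]:
    X=atz(t,p,35);print("ball",X,"along",(X[:2]-C)@w)
E
python3 go.py 423 -80 420 1.57
```

```text
(array([420., -82., 159.]), [array([-0.,  0.]), array([-0., -0.])]) along -75.40706973255747 cross -0.3377190075132823
(array([ 427., -132.,   54.]), [array([-2.,  0.]), array([-0., -1.])]) along -25.337635210039334 cross 0.053371149291308484
[ -7.  50. 105.] tilt from vert 0.44608059095190417 yaw 1.711423035283466
ball [ 447. -191.   35.] along 36.16320715037711
ball [ 411. -175.   35.] along 15.661123421000333
ball [ 401. -221.   35.] along 59.17226627941852
shift -139.4 115.1 38.9 turn -0.542 | at [396.4  98.8 458.9] 1.028 q6 0.60 t 42.5
```

```bash
python3 shift.py '[[50,-35,28,0,-0.18],[50,-70,57,0,-0.36],[50,-105,86,0,-0.5],[50,-139,115,0,-0.67],[50,-139,115,0,-0.67]]' | sed -n 2,3p
python3 go.py 421.3 -91.6 298 1.704
```

```text
tool_pos: [424.0, -82.3, 459.1]
tcp_rot: [-3.141, 0.0, 1.695]
shift -8.9 -3.8 161.1 turn -0.009 | at [424.  -82.3 459.1] 1.695 q6 -0.49 t 43.1
```

```bash
python3 shift.py '[[50,-9,-4,50,-0.009],[50,-9,-4,100,-0.009],[50,-9,-4,145,-0.009],[50,-9,-4,161,-0.009],[50,-9,-4,161,-0.009]]' | sed -n 2,4p
python3 shift.py '[[0,0,0,0,0],[0,0,0,0,0],[0,0,0,0,0],[0,0,0,0,0]]' | sed -n 4,6p; python3 balls.py side
python3 shift.py '[[0,0,0,-6,0],[0,0,0,-14,0],[0,0,0,-22,0],[0,0,0,-25,0],[0,0,0,-25,0]]' | sed -n 2,6p; python3 balls.py side
```

```text
tool_pos: [420.5, -88.2, 297.6]
tcp_rot: [-3.139, -0.002, 1.708]
contact_force: [-0.3, 0.1, 1.6]
contact_force: [-0.5, 0.8, 4.2]
grip_width: 23.7
finger_force: 29.9
side [([209, 226, 14, 7], 63), ([168, 252, 23, 5], 49), ([195, 261, 26, 59], 262), ([187, 333, 49, 36], 663)]
tool_pos: [421.0, -88.6, 323.9]
tcp_rot: [3.141, 0.0, 1.712]
contact_force: [-0.3, -0.3, -2.5]
grip_width: 23.7
finger_force: 29.9
side [([205, 215, 15, 7], 69), ([164, 241, 23, 6], 53), ([191, 251, 28, 61], 215), ([184, 325, 50, 37], 682)]
```

```bash
python3 shift.py '[[0,8,0,0,0],[0,18,0,0,0],[0,28,0,2,0],[0,34,0,8,0],[0,34,0,16,0]]' | sed -n 2,4p
python3 shift.py '[[0,0,0,4,0],[0,0,0,8,0],[0,0,0,10,0],[0,0,0,11,0]]' | sed -n 2,4p; python3 balls.py side
```

```text
tool_pos: [416.2, -54.4, 307.2]
tcp_rot: [3.141, 0.0, 1.713]
contact_force: [-0.9, -1.0, -2.4]
tool_pos: [416.5, -54.7, 298.6]
tcp_rot: [3.14, -0.0, 1.711]
contact_force: [-6.5, 8.6, 28.4]
side [([208, 211, 13, 6], 59), ([169, 235, 21, 5], 45), ([195, 245, 25, 59], 205), ([187, 316, 47, 34], 613)]
```

```bash
python3 shift.py '[[0,0,0,-6,0],[0,-4,0,-8,0],[0,-8,0,-8,0],[0,-8,0,-4,0],[0,-8,0,-4,0]]' | sed -n 2,4p
python3 shift.py '[[0,0,0,1,0],[0,0,0,2,0],[0,0,0,2,0]]' | sed -n 2,4p;python3 shift.py '[[0,0,0,1,0],[0,0,0,2,0],[0,0,0,2,0]]' | sed -n 2,4p; python3 balls.py side
```

```text
tool_pos: [417.2, -62.9, 300.0]
tcp_rot: [-3.14, -0.001, 1.711]
contact_force: [0.2, 0.6, -1.8]
tool_pos: [417.3, -62.7, 299.2]
tcp_rot: [3.141, 0.0, 1.712]
contact_force: [-0.6, 1.5, 5.9]
tool_pos: [417.4, -62.3, 298.7]
tcp_rot: [3.14, 0.0, 1.712]
contact_force: [-5.9, 7.8, 23.0]
side [([208, 214, 14, 7], 64), ([169, 238, 24, 6], 51), ([195, 249, 25, 59], 210), ([187, 320, 48, 35], 630)]
```

```bash
python3 shift.py '[[0,0,0,-6,0],[0,4,0,-6,0],[0,10,0,-6,0],[0,10,0,-4,0],[0,10,0,-4,0]]' | sed -n 2,4p
python3 shift.py '[[0,0,0,1.5,0],[0,0,0,1.5,0],[0,0,0,1.5,0]]' | sed -n 2,4p
```

```text
tool_pos: [415.9, -52.9, 300.3]
tcp_rot: [-3.141, -0.0, 1.712]
contact_force: [-0.8, 0.9, -2.0]
tool_pos: [416.0, -53.0, 299.4]
tcp_rot: [3.141, 0.0, 1.711]
contact_force: [0.0, 1.4, 3.2]
```

```bash
python3 shift.py '[[60,0,0,0,0],[60,0,0,0,0],[60,0,0,0,0],[60,0,0,0,0],[60,0,0,0,0]]' | sed -n 2,5p; python3 balls.py side;  python3 asc.py side 170 225 266 400 4
```

```text
tool_pos: [416.0, -53.0, 299.2]
tcp_rot: [3.142, 0.0, 1.712]
contact_force: [0.5, -0.4, -0.3]
grip_width: 59.6
side [([207, 208, 25, 7], 113), ([157, 235, 25, 6], 52), ([195, 268, 27, 49], 612), ([204, 338, 20, 21], 224), ([222, 353, 20, 18], 168), ([194, 358, 20, 18], 153)]
side rows from 225 step 4 cols from 170 step 2
225 WWWWWWWWWWWWWWWWw-----------.....--------.------
229 WWWWWWWWwww----.-.............-....-.--w-w------
233 ---.....---oo.oo.......---------.---wwWWww------
237 ooooo..............-------------o-----wWw-------
241 ---o-------wwwwwwww----............---wwwww-----
245 ----ww----...............--www-....--wwww-------
249 ...-w-...................-WWWWw.....--------....
253 ----ww-...................wWWWw......-..........
257 ..WWWWW-..................-WWw.......-..........
261 ...WWWWw........................................
265 .....-wWw.......................................
269 .............OOOOOOO............................
273 .............OOOOOOO............................
277 .............OOOOOOOo...........................
281 .............OOOOOOOOo.........
[... 854 characters left out ...]
wWWWWWWWWWw
349 wW--wwwwwWWWWWwwwOOOOOOOOOOowwWWWwwwwwwWWWWWWWWW
353 WW--wwwwwWWWWWWwWOOOOOOOOOOwwwoooowwwwwwWWWWWWWW
357 WW--wwwwwWWWWWWWwwooOOOOOOwOOOOOOOOo-wwwWWWWWWWW
361 WW--wwwwwWWWWOOOOOOOOowwwwOOOOOOOOOOowwwWWWWWwwW
365 WW--wwwwwWWWOOOOOOOOOOowwwOOOOOOOOOOowwwwwwwwwwW
369 WW--wwwwwWWWOOOOOOOOOOowwwOOOOOOOOwwwWWWWWWWWWWw
373 WW--wwwwwWwwOOOOOOOOOowwwWWWWWWWWWWWWWWWWWWWWWWW
377 WW--wwwwwwwwwwWWWWWWWWWWWWWWWWWWWWWWWWWWWWWWWWWW
381 WWWWWWWWWWWWWWWWWWWWWWWWWWWWWWWWWWWWWWWWWWww....
385 wWWWWWWWWWWWWWWWWWWWWWWWWWWWWWww-...............
389 ..WwWWWWWWWWWWWWwWWww-..........................
393 ...WWWWww-......................................
397 ................................................
```

```bash
python3 shift.py '[[60,0,0,-40,0],[60,0,0,-90,0],[60,50,0,-130,0],[60,100,0,-140,0],[60,150,0,-140,0]]' | sed -n 2p; python3 asc.py top 340 270 440 350 2; python3 asc.py side 190 225 226 275 3
```

```text
tool_pos: [394.5, 96.9, 440.5]
top rows from 270 step 2 cols from 340 step 1
270 ....................................................................................................
272 ......................................................................--------wwWWWWw...............
274 ........................................................--------wWWWWWWWWWWWWWWWWWWWw...............
276 .........................................---------wWWWWWWWWWWWWWWWWWWWWwwwwwwwww---WWw..............
278 ...........................---------wWWWWWWWWWWWWWWWWWWWWWWWWWWWWWWwwwwwwwwwwwww---WWW..............
280 .............--------wwwWWWWWWWWWWWWWWWWWWWWWWWWWWWWWWWWWWWWWWWWWWWwwwwwwwwwwwww---wWW..............
282 .........--wWWWWWWWWWWWWWWWWWWWWWWWWWWWWWWWWWWWWWWWWWWWWWWWWWWWWWWWWwwwwwwwwwwwww---WW..............
284 .........--WWWWWWWWWWWWWWWWWWWWWWWWWWWWWWWWWWWWWWWWWWWWWWWWWWWWWWWWWwwwwwwwwwwwww---WWW.............
286 ..........-WWWWWWWWWWWWWWWWWWWWWWWWWWWWWWWWWWWWWWWWWWWWWWWWWWWWWWWWWWwwwwwwwwwwww---wWW.............
288 ..........-wWWWWWWWWWWWWWwWWWWWwwWWWwwwwWWWWWWWWWWWWWWWWWWWwwwwwwwwwwwwwww
[... 3220 characters left out ...]
p 1
225 ....................................
228 ....................................
231 ....................................
234 ....................................
237 ....................................
240 ....................................
243 ....................................
246 ....................................
249 ....................................
252 ....................................
255 ....................................
258 ....................................
261 ....................................
264 ....................................
267 ....................................
270 .....OOOOOOOOOOOOOOo................
273 .....OOOOOOOOOOOOOOo................
```

```bash
python3 - <<'E'
from h import *
s=cap("side");t=cap("top");np.set_printoptions(precision=0,suppress=True)
A=tri(s,(202,273),t,(385,323));print(A)
c=s["color"];h=cv2.cvtColor(c,cv2.COLOR_RGB2HSV);m=cv2.inRange(h,(9,60,60),(24,255,255));
for r in (269,275,290,310):
    i=np.nonzero(m[r,185:240])[0]+185;print(r,i.min(),i.max())
X=atz(t,(385,323),178);print(X,[pj(s,np.r_[X[:2],z]).round(0) for z in(178,100,10)])
E
python3 go.py 422 -118 420 1.704
```

```text
(array([ 428., -125.,  174.]), [array([-1.,  0.]), array([-0., -0.])])
269 196 208
275 195 210
290 200 215
310 208 221
[ 427. -124.  178.] [array([201., 271.]), array([210., 298.]), array([219., 325.])]
shift -215.9 -3.6 19.2 turn 0.010 | at [394.6  96.2 439.2] 1.714 q6 -0.09 t 50.1
```

```bash
python3 shift.py '[[50,-50,-1,0,0.01],[50,-100,-3,0,0.01],[50,-160,-6,0,0.01],[50,-220,-9,0,0.01],[50,-221.5,-9.5,0,0.01]]' | sed -n 2p; python3 go.py 427 -124 314 1.704
```

```text
tool_pos: [416.3, -129.8, 438.7]
shift 4.5 11.3 124.7 turn -0.010 | at [ 416.3 -129.8  438.7] 1.694 q6 -0.60 t 50.8
```

```bash
python3 shift.py '[[50,4.5,11.3,20,-0.01],[50,4.5,11.3,60,-0.01],[50,4.5,11.3,100,-0.01],[50,4.5,11.3,124,-0.01],[50,4.5,11.3,124,-0.01]]' | sed -n 2,4p
python3 shift.py '[[0,0,0,0,0],[0,0,0,0,0],[0,0,0,0,0],[0,0,0,0,0]]' | sed -n 2,6p
python3 shift.py '[[0,28,0,-1,0],[0,28,0,-1,0],[0,28,0,-1,0]]' | sed -n 2,6p; python3 balls.py side
```

```text
tool_pos: [426.5, -118.9, 313.8]
tcp_rot: [-3.138, -0.002, 1.711]
contact_force: [0.7, 0.1, 0.2]
tool_pos: [427.4, -119.2, 315.9]
tcp_rot: [3.14, 0.001, 1.712]
contact_force: [0.8, 0.8, 4.0]
grip_width: 23.8
finger_force: 29.9
tool_pos: [423.3, -91.6, 316.2]
tcp_rot: [-3.142, 0.0, 1.712]
contact_force: [0.6, 0.0, -1.3]
grip_width: 23.5
finger_force: 29.9
side [([208, 220, 14, 6], 67), ([167, 245, 26, 6], 49), ([194, 256, 27, 48], 599), ([204, 332, 20, 20], 217), ([222, 355, 19, 16], 145), ([194, 359, 21, 15], 149)]
```

```bash
python3 shift.py '[[0,0,0,-8,0],[0,0,0,-22,0],[0,0,0,-40,0],[0,0,0,-54,0],[0,0,0,-56,0]]' | sed -n 2,4p; python3 balls.py side;python3 asc.py side 170 300 260 390 4
```

```text
tool_pos: [423.3, -91.7, 372.7]
tcp_rot: [3.141, 0.0, 1.711]
contact_force: [1.0, 0.4, -6.5]
side [([195, 216, 17, 4], 30), ([157, 221, 24, 6], 62), ([186, 233, 29, 52], 706), ([199, 316, 21, 22], 221), ([219, 342, 21, 19], 148), ([189, 347, 22, 17], 190)]
side rows from 300 step 4 cols from 170 step 2
300 --wwwWWWW-wwwwwWWWWWWWWWWWWWWWWWw-wwwwwwWWWWW
304 --wwwwWWW--wwwwwWWWWWWWWWWWWWWWWw-wwwwWWWWWWW
308 --wwwwWWWw-wwwwwWWWWWWWWWWWWWWWWW-wwwwWWWWWWW
312 --wwwwWWWw-wwwwWWWWWWWWWWWWWWWWWWwwwwWWWWWWWW
316 --wwwwWWWWwwwwWWWwwooo-wwwwwwWWWWWwWWWWWWWWWW
320 --wwwwwWWWWwwWWwOOOOOOOOowwwwWWWWWwwWWWWWWWWW
324 --wwwwwWWWWWWWOOOOOOOOOOOowwwWWWWWwwWWWWWWWWW
328 --wwwwWWWWWWWWOOOOOOOOOOOowwWWWWWwWWWWWWWWWWW
332 --wwwwWWWWWWWWWOOOOOOOOOOwwWWWWWWwwWWWWWWWWWW
336 --wwwwWWWWWWWWWWOOOOOOOwWWWWWWWWWwwwwWWWWWWWW
340 --wwwwWWWWWWWWWWWWWWWWWWWWWWwwwwwwwwwwwwWWWWW
344 --wwwwwWWWWWWWWWwwwwwWwWWWOOOOOOOoowwwwwWWWWW
348 --wwwwwWWWWWOOOOOOo-wwwWWOOOOOOOOOoowwwwWWWWW
352 --wwwwwWWWOOOOOOOOOoowwwOOOOOOOOOOOowwwWwwwww
356 --wwwwwWWWOOOOOOOOOOowwwOOOOOOOOOOOowwwwwWWWW
360 --wwwwwWWOOOOOOOOOOOOwwwwOOOOOWWWWWWWWWWWWWWW
364 --wwwwwWwwOOOOOOOOwwwWWWWWWWWWWWWWWWWWWWWWWWW
368 --wwwwwwWWWWWWWWWWWWWWWWWWWWWWWWWWWWWWWWWWWWW
372 WWWWWWWWWWWWWWWWWWWWWWWWWWWWWWWWWWWWWWww-....
376 WWWWWWWWWWWWWWWWWWWWWWWWWWWWww...............
380 WwWWWWWWWWWWWWWWWww-.........................
384 .WWWWWww-....................................
388 .............................................
```

```bash
python3 shift.py '[[0,0,0,10,0],[0,0,0,25,0],[0,0,0,40,0],[0,0,0,52,0],[0,0,0,56,0]]' | sed -n 2,4p; python3 balls.py side;python3 asc.py side 160 286 276 402 4
```

```text
tool_pos: [423.5, -91.4, 316.2]
tcp_rot: [3.141, 0.0, 1.712]
contact_force: [-1.1, 4.8, 9.4]
side [([208, 220, 14, 6], 67), ([167, 245, 25, 6], 51), ([194, 256, 27, 48], 603), ([206, 338, 20, 20], 220), ([223, 355, 20, 16], 132), ([195, 359, 21, 16], 152)]
side rows from 286 step 4 cols from 160 step 2
286 .....................OOOOOOOo.............................
290 ......................OOOOOOOo...........-wwwWWWWw........
294 .......................OOOOOOO--wwWWWWWWWWWWWWWWWw........
298 .................-wwwWWWOOOOOOowwwWWWWWWWWWWWWWWWW-.......
302 ......wwWWWWWWWWWWWWWWWWOOOOOOOwwWWWWWWWwwwwWWWWWW-.......
306 ......WwwWWWWWWWWWWWWWWWWWWWWWWWWWWWWWWWwwwwwWWWWWw.......
310 ......Ww-wwWWWWWWWWWWWWWWWWWWWWWWWWWWWWW-wwwwWWWWWW.......
314 ......Ww--wwwwWWWwwwwWWWWWWWWWWWWWWWWWWW-wwwwWWWWWW-......
318 ......Ww--wwwwWWWw-wwwwWWWWWWWWWWWWWWWWW-wwwwWWWWWWw......
322 ......Ww--wwwwWWWW-wwwwwwWWWWWWWWWWWWWWW-wwwWWWWWWWw......
326 ......Ww--wwwwWWWW-wwwwwWWWWWWWWWWWWWWWWwwwWWWWWWWWW-.....
330 .....-Ww--wwwwWWWWw-wwwWWWWWWWWWWWWWWWWWWwWWWWWWWWWW-.....
334 .....-Ww--wwwwWWWWWwwwWWWWWWWWwwwwwW
[... 330 characters left out ...]
WWW-...
358 .....-Ww--wwwwWWWWWWWWwo-oOOOOwWwOOOOOOOoowwwwWWWWWWWW-...
362 .....-Ww--wwwwWWWWWOOOOOOOo-wwwOOOOOOOOOOoowwwwwwwwwwWw...
366 .....-Ww--wwwwWWWWOOOOOOOOOo-wwOOOOOOOOOOO-wwwwwWWWWWWw...
370 .....-Ww--wwwwWWWOOOOOOOOOOOowwwOOOOOwwWWWWWWWWWWWWWWWW-..
374 .....-Ww--wwwwWwwOOOOOOOOwwwWWWWWWWWWWWWWWWWWWWWWWWWWWWw..
378 .....-Ww--wwwwwWWWWWWWWWWWWWWWWWWWWWWWWWWWWWWWWWWWWWWWw-..
382 .....-WWWWWWWWWWWWWWWWWWWWWWWWWWWWWWWWWWWWWww-............
386 ......wWWWWWWWWWWWWWWWWWWWWWWWWWWw-.......................
390 .......wWWWWWWWWWWWWWWww-.................................
394 ........wWWww.............................................
398 ..........................................................
```

```bash
python3 shift.py '[[0,-4,0,0,0],[0,-10,0,0,0],[0,-10,0,0,0]]' | sed -n 4p;python3 shift.py '[[0,0,0,-4,0],[0,0,0,-10,0],[0,0,0,-12,0]]' | sed -n 2,4p; python3 balls.py side
```

```text
contact_force: [-0.5, 0.9, -0.8]
tool_pos: [424.7, -101.3, 328.7]
tcp_rot: [3.141, 0.0, 1.712]
contact_force: [0.3, 0.3, -2.6]
side [([206, 219, 15, 7], 72), ([164, 245, 25, 7], 57), ([192, 255, 28, 49], 621), ([206, 336, 36, 34], 414), ([193, 356, 21, 18], 182)]
```

```bash
python3 shift.py '[[0,8,0,0,0],[0,8,0,0,0],[0,8,0,0,0],[0,8,0,0,0]]' | sed -n 4p;python3 balls.py side; python3 shift.py '[[0,0,0,-8,0],[0,0,0,-20,0],[0,0,0,-34,0],[0,0,0,-44,0],[0,0,0,-44,0]]' | sed -n 2,4p; python3 balls.py side; python3 asc.py side 160 280 276 402 4
```

```text
contact_force: [-0.6, 1.1, -2.7]
side [([206, 216, 15, 7], 70), ([165, 241, 25, 6], 53), ([192, 253, 27, 48], 622), ([206, 334, 21, 21], 211), ([222, 352, 20, 19], 138), ([193, 357, 21, 18], 184)]
tool_pos: [423.7, -93.6, 373.0]
tcp_rot: [3.14, 0.001, 1.712]
contact_force: [-0.5, -0.6, -8.0]
side [([193, 217, 19, 4], 32), ([156, 221, 29, 7], 67), ([186, 233, 29, 52], 692), ([202, 326, 39, 37], 441), ([189, 347, 22, 21], 201)]
side rows from 280 step 4 cols from 160 step 2
280 ....................OOOOOOOo...............-wwWWw.........
284 .....................OOOOOOOwwwwWWWWWwwwwwWWWWWWW-........
288 .................wwwWWWWWWWWWWWWWWWWWwwwwwwwWWWWW-........
292 ........wwwWWWWWWWWWWWWWWWWWWWWWWWWWWw-wwwwwwwWWWw........
296 ....WwWWWWWWWWwwwWWWWWWWWWWWWWWWWWWWWw-wwwwwwwWWWW........
300 ....WwwwWWWWWW-wwwwwWWWWWWWWWWWWWWWWWw-wwwwwwwWWWW-.......
304 ....Ww-wwwwWWWw-wwwwwWWWWWWWWWWWWWWWWw-wwwwwwWWWWWw.......
308 ....Ww--wwwwWWw-wwwwwWWWWWWWWWWWWWWWWW-wwwwwWWWWWWw.......
312 ....Ww--wwwwWWw-wwwwWWWWWWWWWWWWWWWWWWwwwwwWWWWWWWW-......
316 ....Ww--wwwwWWWw-wwWWWWWWWWWWWWWWWWWWWWwwwWWWWWWWWW-
[... 629 characters left out ...]
wWW-...
360 ....Ww--wwwwwWOOOOOOOOOOOowwwwWOOOOOOOOOwwwWWWWWWWWWWW-...
364 ....Ww--wwwwwWWOOOOOOOOOOwwwwwwwwwWWWWWWWWWWWWWWWWWWWWw...
368 ....Ww--wwwwwwwwOOOOOWwWWWWWWWWWWWWWWWWWWWWWWWWWWWWWWWW-..
372 ....Ww--wwwWWWWWWWWWWWWWWWWWWWWWWWWWWWWWWWWWWWWWWWWww.....
376 ....WWWWWWWWWWWWWWWWWWWWWWWWWWWWWWWWWWWWww-...............
380 .....WwWWWWWWWWWWWWWWWWWWWWWWWww..........................
384 ......WwWWWWWWWWWWWww-....................................
388 .......WWww...............................................
392 ..........................................................
396 ..........................................................
400 ..........................................................
```

```bash
python3 shift.py '[[0,0,0,10,0],[0,0,0,25,0],[0,0,0,40,0],[0,0,0,52,0],[0,0,0,56,0]]' | sed -n 2,4p; python3 shift.py '[[0,-5,0,0,0],[0,-9,0,0,0],[0,-9,0,0,0]]' | sed -n 2,4p; python3 shift.py '[[0,0,0,-4,0],[0,0,0,-10,0],[0,0,0,-18,0],[0,0,0,-24,0],[0,0,0,-24,0]]' | sed -n 2,4p; python3 balls.py side; python3 asc.py side 160 372 276 402 4
```

```text
tool_pos: [423.9, -93.3, 316.4]
tcp_rot: [3.14, 0.0, 1.712]
contact_force: [-0.7, 4.1, 9.8]
tool_pos: [425.0, -102.8, 316.3]
tcp_rot: [3.141, 0.001, 1.711]
contact_force: [1.0, -0.1, -1.0]
tool_pos: [425.0, -102.3, 340.8]
tcp_rot: [3.14, 0.001, 1.712]
contact_force: [0.0, 1.2, -2.4]
side [([205, 214, 15, 7], 74), ([162, 241, 24, 6], 58), ([191, 252, 28, 49], 660), ([205, 333, 37, 36], 417), ([191, 353, 21, 22], 231)]
side rows from 372 step 4 cols from 160 step 2
372 ......Ww--wwwwWWOOOOOOOOOwwwwwwwWWWWWWWWWWWWWWWWWWWWWWWw..
376 ......Ww--wwwwwwwwwwwwWWWWWWWWWWWWWWWWWWWWWWWWWWWWWWWWWW..
380 ......Ww--wWWWWWWWWWWWWWWWWWWWWWWWWWWWWWWWWWWWWWww-.......
384 ......WWWWWWWWWWWWWWWWWWWWWWWWWWWWWWWWww-.................
388 .......WWWWWWWWWWWWWWWWWWWWWw-............................
392 ........WWWWWWWWWww-......................................
396 ..........................................................
400 ..........................................................
```

```bash
python3 shift.py '[[0,0,0,-4,0],[0,0,0,-12,0],[0,0,0,-20,0],[0,0,0,-25,0],[0,0,0,-27,0]]' | sed -n 2,4p; python3 balls.py side;  python3 shift.py '[[0,60,0,0,0],[0,120,0,0,0],[0,120,0,0,0],[0,120,0,0,0]]' | sed -n 2,4p; python3 balls.py side; python3 asc.py side 160 286 276 402 4;python3 asc.py top 340 270 440 360 4
```

```text
tool_pos: [424.9, -102.3, 367.7]
tcp_rot: [3.141, 0.001, 1.712]
contact_force: [0.2, 0.1, -1.2]
side [([201, 202, 17, 8], 75), ([193, 224, 20, 4], 30), ([157, 228, 29, 7], 70), ([187, 240, 29, 53], 716), ([202, 325, 22, 22], 212), ([221, 352, 21, 22], 177), ([189, 358, 22, 22], 245)]
tool_pos: [408.1, 16.6, 367.3]
tcp_rot: [3.141, 0.001, 1.713]
contact_force: [-0.3, -0.4, -1.8]
side [([207, 321, 38, 29], 395), ([190, 338, 20, 20], 178)]
side rows from 286 step 4 cols from 160 step 2
286 ..................wWWWWWWWWWWWWWWWWw......................
290 ..................wWWWWWWWWWWWWWWWWw....--wwWWWWWw........
294 ..................wWWWWWWWWWWWWWWWWWWWWWWWWWWWWWWW........
298 ..................wWWWWWWWWWWWWWWWWWWWWWWWWWWWWWWW-.......
302 ......-wwWWWWWWWWWWWWWWWWWWWWWWWWWWWWWWWWWWWWWWWWWw.......
306 ......WwwWWWWWWWWWWWWWWWWWWWWWWWWWWWWWWWWWWWWWWWWWw.......
310 ......Ww-wwWWWWWWWWWWWWWWWWWWWWWWWWWWWWWWWWWWWWWWWW-......
314 ......Ww--wwwwWWWWWWWWWWWWWWWWWWWWWWWWWWWWWWWWWWWWW-......
318 ......Ww--wwwwWWWWWWWWWWWWWWwwwwwwwwwWWWWWWWWWWWWWWw......
322 ......Ww--wwwwWWWWWWWWWWWOOOOOOOowwwwWWWW
[... 1825 characters left out ...]
WWwwwwwwoooOOOOWWWWWWWWWWWWwwwwww-WW....
314 WWWWWWWWWWWWWwwwwooOOOOOOOWWWWWWWWWWWwwwwww-wW....
318 WWWWWWWWWWWWWWwwwooOOOOOOOwWWWWWWWWWWwwwwww--W....
322 WWWWWWWWWWWWWWWWWWwoOOOOw-oooooWWWWWWwwwwwww-Ww...
326 WWWWWWWWWWWWWWWWWWWwwwww-ooOOOOOOWWWWWwwwwww-wW...
330 WWWWWWWWWWWWWWWWWWWWWwwwooOOOOOOOWWWWWwwwwww--W...
334 WWWWWWWWWWWWWWWWWWWWWWWWwoOOOOOOWWWWWWwwwwwww-Ww..
338 WWWWW....-WWWWWWWWWWWWWWWWWwwwwwwwwwwwwwwwwww-wW..
342 -........-WWWWWWWwwwwwwwwwwwwwwwwwwwww---------W..
346 ..-.------wWwwwwwwwwwwwww---------wwWWWWWWWw......
350 ---.-------W----------wWWWWWWWw...................
354 -----------wWWWWWW-...............................
358 ---.-------.......................................
```

```bash
python3 shift.py '[[0,0,0,-40,0],[0,0,0,-90,0],[0,0,0,-110,0],[0,0,0,-110,0]]' | sed -n 2p; python3 go.py 605 -157 420 1.322
python3 shift.py '[[0,-30,40,0,0.1],[0,-60,80,0,0.2],[0,-95,110,0,0.3],[0,-130,140,0,0.39],[0,-165,172,20,0.39]]' | sed -n 2,3p;  python3 go.py 605 -157 420 1.322
```

```text
tool_pos: [408.3, 15.6, 478.2]
shift -198.1 171.0 58.2 turn 0.388 | at [408.3  15.6 478.2] 1.71 q6 -0.29 t 59.4
tool_pos: [602.5, -124.7, 456.2]
tcp_rot: [3.141, 0.0, 1.319]
shift -30.7 10.4 36.2 turn -0.003 | at [ 602.5 -124.7  456.2] 1.319 q6 -0.08 t 60.0
```

```bash
python3 shift.py '[[0,-31,10,10,0],[0,-31,10,50,0],[0,-31,10,100,0],[0,-31,10,130,0],[0,-31,10,134,0]]' | sed -n 2,4p; python3 shift.py '[[0,0,0,4,0],[0,0,0,7,0],[0,0,0,9,0],[0,0,0,9,0]]' | sed -n 2,4p
```

```text
tool_pos: [602.5, -155.7, 318.9]
tcp_rot: [-3.134, -0.001, 1.32]
contact_force: [-0.5, -0.3, -1.3]
tool_pos: [603.5, -155.2, 314.7]
tcp_rot: [3.141, 0.0, 1.322]
contact_force: [0.8, 0.3, -2.0]
```

```bash
for i in 1; do python3 shift.py '[[0,0,0,1,0],[0,0,0,2,0],[0,0,0,2,0]]' | sed -n 2,4p; done; python3 shift.py '[[0,0,0,1,0],[0,0,0,2,0],[0,0,0,2,0]]' | sed -n 2,4p
```

```text
tool_pos: [603.5, -155.2, 312.1]
tcp_rot: [-3.141, 0.0, 1.322]
contact_force: [0.2, -0.3, -1.5]
tool_pos: [603.7, -155.0, 311.4]
tcp_rot: [3.14, 0.0, 1.322]
contact_force: [0.1, 2.8, 5.4]
```

Contact; release and rise, then go to the bar (now at its tipped place).

```bash
python3 shift.py '[[50,0,0,0,0],[50,0,0,0,0],[50,0,0,-30,0],[50,0,0,-80,0],[50,0,0,-130,0]]' | sed -n 2,4p; python3 shift.py '[[50,50,0,-40,0],[50,105,0,-50,0],[50,105,0,-50,0]]' | sed -n 2p
python3 - <<'E'
from h import *
s=cap("side");t=cap("top");h=cv2.cvtColor(s["color"],cv2.COLOR_RGB2HSV)
m=cv2.inRange(h,(9,60,60),(24,255,255))[270:345,295:335];k,_,st,ce=cv2.connectedComponentsWithStats(m);print(st[1:].tolist())
for z in(175,60): print(pj(s,np.array([603,-156,z])).round(0))
print("bar pred",bw(310,0,92).round(1),bw(310,0,92,0).round(1))
E
python3 go.py 498.6 315 470 0.108; python3 asc.py side 296 270 336 345 4;python3 tray.py
```

```text
tool_pos: [603.4, -155.3, 441.2]
tcp_rot: [-3.141, 0.0, 1.321]
contact_force: [1.2, -0.6, -0.8]
tool_pos: [629.8, -49.9, 491.3]
[[10, 12, 17, 50, 724]]
[312. 283.]
[314. 321.]
bar pred [497.7 315.4 227.9] [491.8 369.5 125. ]
shift 324.8 -217.2 19.7 turn 1.215 | at [629.4 -53.1 489.7] 1.323 q6 0.04 t 63.0
side rows from 270 step 4 cols from 296 step 2
270 ....................
274 ....................
278 ....................
282 ......OOO...........
286 .....OOOOOOOO.......
290 .....OOOOOOOo.......
294 .....OOOOOOOo.......
298 .....OOOOOOOo.......
302 .....OOOOOOOo.......
306 .....OOOOOOOo.......
310 .....OOOOOOOo.......
314 ......OOOOOOo.......
318 ......OOOOOOo.......
322 ......OOOOOOo-......
326 .....-OOOOOOo-......
330 WWWWWwwWOOOOo-......
334 WWWWWWWWWWWWWWWWwww-
338 WWWWWWWWWWWWWWWWWWWW
342 WWWWWWWWWWWWWWWWWWWW
tray [ 407.1 -173.2] sides 343.0 172.0 yaw -0.631
lid [ 380.4 -416.5] sides 289.0 173.0 yaw -1.568
```

```bash
python3 shift.py '[[32,50,-33,0,0.18],[32,100,-66,0,0.36],[32,150,-100,0,0.54],[32,200,-133,0,0.72],[32,250,-167,0,0.9]]' | sed -n 2p; python3 go.py 498.6 315 470 0.108
```

```text
tool_pos: [530.6, 226.0, 489.7]
shift 7.7 -94.2 19.7 turn 0.318 | at [530.6 226.  489.7] 0.426 q6 1.41 t 63.7
```

```bash
python3 shift.py '[[32,3,-40,0,0.16],[32,8,-80,0,0.318],[32,8,-94,10,0.318],[32,8,-94,20,0.318],[32,8,-94,20,0.318]]' | sed -n 2p; python3 go.py 498.6 315 390 0.108
python3 - <<'E'
from h import *
c=cap("wrist");g=cv2.cvtColor(c["color"],cv2.COLOR_RGB2HSV);print("pred bar",pj(c,np.array([498.6,315,228])),pj(c,np.array([498.6,315,228])+40*np.array([.994,.108,0])))
E
python3 asc.py wrist 220 90 420 330 6
```

```text
tool_pos: [499.3, 312.9, 468.6]
shift -0.5 -2.1 78.6 turn 0.008 | at [499.3 312.9 468.6] 0.116 q6 1.88 t 64.3
pred bar [316.45036495 257.74607438] [316.74364677 198.75832489]
wrist rows from 90 step 6 cols from 220 step 3
 90 ...................................................................
 96 ...................................................................
102 ...................................................................
108 ...................................................................
114 ...................................................................
120 ...................................................................
126 ...................................................................
132 ................................................--wwwwwwwWWW.......
138 ...................................-----------------w---WWWWWWWWWWW
144 ...................................--------------ww--w--WW-wwwwwww-
150 ...................................w---------ww--w--ww--WWWWWw--www
156 ...................................w--w-------w-----w-w-WWWWWWWWWWW
162 ..........
[... 1301 characters left out ...]
.............wWWWWW.w-w-wwww-w--w--w-w-Wwwww-----w--
276 ............................wWWWWW.w--w-w-w--w-w-ww--wW------------
282 ...................www......wWWWWW.w---ww-w-w-wwww---WW------------
288 .............wwwwwwww.......wWWWWW.w-wwwww--w..wwwwwwww------------
294 ............wwwwwwwww........WWWWW...w-www--w..-wwwwwwww.-.........
300 ............wwwwwwww.........WWWWW...-wwwwwwW...wwwwwwww.....-.....
306 ............wwwwwww-.........WWWWWWWWWWWWWWWW...-wwwwwww..-.......-
312 ..........oowwwwwww..........WWWWWWWWWWWWWWWW....wwwwwwwoo.........
318 .........Oooowwwww-...........WWWWW.........-....-wwwwwoooO........
324 .........Oooowwwww................................wwwwwoooO......-.
```

```bash
python3 shift.py '[[32,-0.5,-4,40,0.008],[32,-0.5,-4,79,0.008],[32,-0.5,-4,79,0.008],[0,-0.5,-4,79,0.008],[0,-0.5,-4,79,0.008]]' | sed -n 2,6p; python3 shift.py '[[0,0,0,0,0],[0,0,0,0,0]]' | sed -n 2,6p
```

```text
tool_pos: [498.1, 318.3, 393.3]
tcp_rot: [-3.141, -0.004, 0.108]
contact_force: [1.1, 0.3, 0.1]
grip_width: 16.8
finger_force: 0.0
tool_pos: [498.0, 318.3, 392.9]
tcp_rot: [-3.141, -0.003, 0.109]
contact_force: [0.8, -1.2, 6.6]
grip_width: 10.6
finger_force: 30.0
```

```bash
python3 shift.py '[[0,0,-8.7,12,0],[0,0,-17,23.8,0],[0,0,-24.6,36.3,0],[0,0,-31.8,49,0]]' | sed -n 2,4p
python3 shift.py '[[0,0,-6.5,13,0],[0,0,-12.5,26.4,0],[0,0,-17.8,40,0],[0,0,-22.6,53.8,0],[0,0,-22.6,54.5,0]]' | sed -n 2,4p; python3 shift.py '[[0,0,0,2,0],[0,0,0,4,0],[0,0,0,4,0]]' | sed -n 2,4p
```

```text
tool_pos: [494.5, 349.6, 343.1]
tcp_rot: [3.14, -0.002, 0.109]
contact_force: [0.8, -4.9, 5.4]
tool_pos: [492.8, 370.9, 289.1]
tcp_rot: [3.138, -0.002, 0.109]
contact_force: [1.2, -11.7, 10.1]
tool_pos: [492.5, 370.8, 288.8]
tcp_rot: [3.139, -0.005, 0.109]
contact_force: [-5.1, -15.5, 28.4]
```

```bash
python3 shift.py '[[32,0,0,0,0],[32,0,0,0,0],[32,0,0,-30,0],[32,0,0,-80,0],[32,0,0,-140,0]]' | sed -n 2,4p
python3 - <<'E'
from h import *
np.set_printoptions(precision=1,suppress=True)
t=cap("top");s=cap("side")
h=cv2.cvtColor(t["color"],cv2.COLOR_RGB2HSV);x0,y0=445,285
m=cv2.inRange(h,(0,60,20),(14,255,125))[y0:370,x0:580]
k,_,st,ce=cv2.connectedComponentsWithStats(m)
for i in range(1,k):
    if st[i][4]>20:print(st[i].tolist(),(ce[i]+[x0,y0]).round(1),atz(t,ce[i]+[x0,y0],35))
E
python3 asc.py top 490 312 550 350 2;python3 tray.py;python3 go.py 380 -416 300 0.193
```

```text
tool_pos: [491.6, 372.7, 423.5]
tcp_rot: [3.14, 0.003, 0.109]
contact_force: [1.3, 1.0, -0.0]
[58, 42, 17, 15, 193] [511.2 334.1] [ 381.2 -414.9   35. ]
top rows from 312 step 2 cols from 490 step 1
312 OOOOOOOOOOOOOOOOOOOOOOOOOOOOOOOOOOOOOOOOOOOOOOOOOOOOOOOOOOOO
314 OOOOOOOOOOOOOOOOOOOOOOOOOOOOOOOOOOOOOOOOOOOOOOOOOOOOOOOOOOOO
316 OOOOOOOOOOOOOOOOOOOOOOOOOOOOOOOOOOOOOOOOOOOOOOOOOOOOOOOOOOOO
318 OOOOOOOOOOOOOOOOOOOOOOOOOOOOOOOOOOOOOOOOOOOOOOOOOOOOOOOOOOOO
320 OOOOOOOOOOOOOOOOOOOOOOOOOOOOOOOOOOOOOOOOOOOOOOOOOOOOOOOOOOOO
322 OOOOOOOOOOOOOOOOOOOOOOOOOOOOOOOOOOOOOOOOOOOOOOOOOOOOOOOOOOOO
324 OOOooooooooooOOOOOOOOOOOOOOOOOOOOOOOOOOOOOOOOOOOOOOOOOOOOOOO
326 OOooooooooooooooooOOOOOOOOOOOOOOOOOOOOOOOOOOOOOOOOOOOOOOOOOO
328 Ooooooooooooooo......o.ooOOOOOOOOOOOOOOOOOOOOOOOOOOOOOOOOOOO
330 Oooooooooooooo....oooooooo.oOOOOOOOOOOOOOOOOOOOOOOOOOOOOOOOO
332 OOOoooooooooo....ooooooooooo.oOOOOOOOOOOOOOOOOOOOOOOOOOOOOOO
334 OOOOooooooooo....oooo.ooooooo.OOOOOOOOOOOOOOOOOOOOOOOOOOOOOO
336 OOOOOOOOooooo...ooooooooooooooOOOOOOOOOOOOOOOOOOOOOOOOOOOOOO
338 OOOOOOOOOOOOOoo..oooooooooooooOOOOOOOOOOOOOOOOOOOOOOOOOOOOOO
340 OOOOOOOOOOOOOOOOOooooooooo.oOOOOOOOOOOOOOOOOOOOOOOOOOOOOOOOO
342 OOOOOOOOOOOOOOOOOOOOOOOOOOOOOOOOOOOOOOOOOOOOOOOOOOOOOOOOOOOO
344 OOOOOOOOOOOOOOOOOOOOOOOOOOOOOOOOOOOOOOOOOOOOOOOOOOOOOOOOOOOO
346 OOOOOOOOOOOOOOOOOOOOOOOOOOOOOOOOOOOOOOOOOOOOOOOOOOOOOOOOOOOO
348 OOOOOOOOOOOOOOOOOOOOOOOOOOOOOOOOOOOOOOOOOOOOOOOOOOOOOOOOOOOO
tray [ 431.6 -157.5] sides 163.0 162.0 yaw -1.425
lid [ 380.4 -416.5] sides 289.0 173.0 yaw -1.568
shift -196.8 771.9 124.4 turn -0.084 | at [491.6 372.7 424.4] 0.109 q6 1.99 t 67.7
```

```bash
python3 shift.py '[[60,-15,60,0,0],[60,-30,120,0,0],[60,-45,180,0,0],[60,-60,240,0,0],[60,-75,300,0,0]]' | sed -n 2p;python3 shift.py '[[60,-15,60,0,0],[60,-30,120,0,0],[60,-45,180,0,0],[60,-60,240,0,0],[60,-75,300,0,0]]' | sed -n 2p; python3 go.py 380.5 -417 300 0.109
```

```text
tool_pos: [448.9, 64.4, 421.8]
tool_pos: [406.9, -242.0, 421.9]
shift -45.2 171.1 121.9 turn -0.001 | at [ 406.9 -242.   421.9] 0.108 q6 0.76 t 68.9
```

```bash
python3 shift.py '[[60,-15,58,20,0],[60,-30,115,50,0],[60,-45,171,80,0],[60,-45,171,122,0],[60,-45,171,122,0]]' | sed -n 2p; python3 go.py 380.5 -417 197 0.109
python3 - <<'E'
from h import *
c=cap("wrist");print("pred",pj(c,np.array([380.5,-417,42])))
h=cv2.cvtColor(c["color"],cv2.COLOR_RGB2HSV);m=cv2.inRange(h,(0,60,20),(14,255,140))[150:300,230:410];k,_,st,ce=cv2.connectedComponentsWithStats(m);print([(st[i].tolist(),(ce[i]+[230,150]).round(0)) for i in range(1,k) if st[i][4]>60])
E
```

```text
tool_pos: [380.2, -414.5, 296.6]
shift 0.0 2.6 99.6 turn -0.002 | at [ 380.2 -414.5  296.6] 0.107 q6 0.50 t 69.5
pred [327.41872353 249.79093932]
[([78, 70, 44, 48, 1465], array([329., 246.]))]
```

```bash
python3 shift.py '[[60,0,3,50,0],[60,0,3,90,0],[60,0,3,99,0],[60,0,3,99,0],[0,0,3,99,0]]' | sed -n 2,4p; python3 shift.py '[[0,0,0,0,0],[0,0,0,0,0],[0,0,0,0,0]]' | sed -n 2,6p;python3 shift.py '[[0,0,0,-30,0],[0,0,0,-80,0],[0,0,0,-135,0],[0,0,0,-190,0],[0,0,0,-235,0]]' | sed -n 2,6p; python3 go.py 510.6 190.5 432 0.215
```

```text
tool_pos: [382.4, -418.6, 204.9]
tcp_rot: [3.138, -0.002, 0.109]
contact_force: [0.2, 0.7, 0.1]
tool_pos: [381.9, -418.3, 203.4]
tcp_rot: [3.141, -0.0, 0.108]
contact_force: [0.6, 0.9, 5.6]
grip_width: 31.1
finger_force: 30.0
tool_pos: [381.6, -417.9, 439.5]
tcp_rot: [3.141, -0.0, 0.108]
contact_force: [0.4, -0.6, -2.8]
grip_width: 31.4
finger_force: 30.0
shift 194.1 -590.9 7.5 turn -0.107 | at [ 381.6 -417.9  439.5] 0.108 q6 0.50 t 71.2
```

```bash
python3 shift.py '[[0,12,-37,0,0],[0,30,-90,0,-0.05],[0,48,-146,0,-0.107],[0,66,-202,0,-0.107],[0,84,-257,0,-0.107]]' | sed -n 2p;python3 go.py 511.5 190.2 432 0.215
```

```text
tool_pos: [437.3, -151.7, 437.2]
shift 145.5 -318.2 5.2 turn 0.000 | at [ 437.3 -151.7  437.2] 0.215 q6 0.86 t 71.8
```

```bash
python3 shift.py '[[0,25,-54,0,0],[0,50,-109,0,0],[0,75,-164,0,0],[0,100,-219,0,0],[0,120,-262,0,0]]' | sed -n 2p;python3 shift.py '[[0,15,-33,0,0],[0,25,-54,0,0],[0,25.5,-56,20,0],[0,25.5,-56,60,0],[0,25.5,-56,80,0]]' | sed -n 2,4p; python3 go.py 511.5 190.2 344 0.215
python3 - <<'E'
from h import *
np.set_printoptions(precision=1,suppress=True)
t=cap("top");h=cv2.cvtColor(t["color"],cv2.COLOR_RGB2HSV)
m=cv2.inRange(h,(12,60,110),(28,190,255));m[:200]=0;m[370:]=0;m[:,:100]=0;m[:,330:]=0
cs,_=cv2.findContours(m,0,2);k=max(cs,key=cv2.contourArea);b=cv2.boxPoints(cv2.minAreaRect(k));w=np.array([atz(t,p,160)[:2] for p in b]);print(b,w.mean(0),[np.linalg.norm(w[i]-w[i-1]) for i in(1,2)],[np.arctan2(*(w[i]-w[i-1])[::-1]) for i in(1,2)])
E
```

```text
tool_pos: [498.5, 130.4, 437.1]
tool_pos: [510.8, 188.2, 354.8]
tcp_rot: [3.141, 0.005, 0.216]
contact_force: [0.1, -0.5, -2.2]
shift 1.2 -1.8 10.8 turn 0.001 | at [510.8 188.2 354.8] 0.216 q6 1.57 t 73.1
[[140.  246.6]
 [289.6 228.3]
 [300.5 317.9]
 [150.9 336.2]] [507.9 188. ] [np.float64(289.2227674759206), np.float64(173.04561875838752)] [np.float64(-1.4625920570697277), np.float64(-3.0322910823730926)]
```

```bash
python3 shift.py '[[0,3.5,-1.8,4,0],[0,3.5,-1.8,10,0],[0,3.5,-1.8,11,0],[0,3.5,-1.8,11,0]]' | sed -n 2,4p; python3 shift.py '[[0,0,0,1.5,0],[0,0,0,2.5,0],[0,0,0,2.5,0]]' | sed -n 2,4p
```

```text
tool_pos: [514.6, 190.7, 347.1]
tcp_rot: [3.141, -0.001, 0.215]
contact_force: [-0.7, -0.0, -3.1]
tool_pos: [514.6, 190.7, 344.1]
tcp_rot: [3.141, 0.0, 0.216]
contact_force: [-0.2, 0.1, -2.7]
```

```bash
python3 shift.py '[[0,0,0,1.5,0],[0,0,0,2.5,0],[0,0,0,2.5,0]]' | sed -n 2,4p; python3 shift.py '[[0,0,0,1,0],[0,0,0,2,0],[0,0,0,2,0]]' | sed -n 2,4p
```

```text
tool_pos: [514.6, 190.7, 341.5]
tcp_rot: [3.141, 0.0, 0.216]
contact_force: [-0.1, 0.1, -2.3]
tool_pos: [514.6, 190.7, 340.3]
tcp_rot: [3.141, -0.001, 0.216]
contact_force: [-2.1, -1.2, 4.3]
```

Contact at the expected height; release, rise and retreat, then check everything numerically.

```bash
python3 shift.py '[[60,0,0,0,0],[60,0,0,0,0],[60,0,0,-30,0],[60,0,0,-80,0],[60,0,0,-120,0]]' | sed -n 2,4p; python3 shift.py '[[60,0,60,0,0],[60,0,120,0,0],[60,0,180,0,0],[60,0,240,0,0],[60,0,300,0,0]]' | sed -n 2p;python3 shift.py '[[60,0,60,0,0],[60,0,120,0,0],[60,0,180,0,0],[60,0,240,0,0],[60,0,300,0,0]]' | sed -n 2p
python3 - <<'E'
from h import *
np.set_printoptions(precision=1,suppress=True)
t=cap("top","t9");s=cap("side","s9");h=cv2.cvtColor(t["color"],cv2.COLOR_RGB2HSV)
m=cv2.inRange(h,(12,60,110),(28,190,255));m[:200]=0;m[370:]=0;m[:,:100]=0;m[:,330:]=0
cs,_=cv2.findContours(m,0,2);k=max(cs,key=cv2.contourArea);b=cv2.boxPoints(cv2.minAreaRect(k));w=np.array([atz(t,p,147)[:2] for p in b]);print("lid",b.tolist(),w.mean(0),[np.linalg.norm(w[i]-w[i-1]) for i in(1,2)],np.arctan2(*(w[1]-w[0])[::-1]))
a=cv2.imread("pics/top0.png");h=cv2.cvtColor(a,cv2.COLOR_BGR2HSV);m=cv2.inRange(h,(12,60,110),(28,190,255));m[:200]=0;m[370:]=0;m[:,:100]=0;m[:,330:]=0
cs,_=cv2.findContours(m,0,2);k=max(cs,key=cv2.contourArea);b=cv2.boxPoints(cv2.minAreaRect(k));w=np.array([atz(t,p,147)[:2] for p in b]);print("lid0",b.tolist(),w.mean(0))
d=cv2.absdiff(a,t["color"][:,:,::-1]).max(2)
for n,(x,y,X,Y) in dict(glue=(285,155,312,185),jar=(245,153,278,190),tin=(465,172,517,218),fig=(315,98,456,182),brushes=(105,155,245,208),scoop=(385,212,440,260)).items(): print(n,int((d[y:Y,x:X]>45).sum()),end="; ")
E
python3 tray.py | head -1; python3 asc.py top 340 270 440 360 4; python3 asc.py side 210 100 320 260 6
```

```text
tool_pos: [514.7, 190.7, 461.4]
tcp_rot: [3.142, -0.001, 0.216]
contact_force: [0.5, -0.8, 0.3]
tool_pos: [579.0, -104.3, 459.7]
tool_pos: [643.0, -397.3, 459.7]
lid [[140.06158447265625, 244.49234008789062], [288.2461853027344, 225.96926879882812], [299.2923278808594, 314.3384704589844], [151.10772705078125, 332.8615417480469]] [512.8 191.4] [np.float64(290.3094978412529), np.float64(173.10973269668267)] -1.460016374802184
lid0 [[139.70376586914062, 245.1591796875], [288.0281982421875, 226.94390869140625], [298.86993408203125, 315.22650146484375], [150.54550170898438, 333.4417724609375]] [511.3 192.2]
glue 172; jar 0; tin 74; fig 976; brushes 0; scoop 502; tray [ 407.4 -166.6] sides 193.0 224.0 yaw -1.519
top rows from 270 step 4 cols from 340 step 2
270 ......................................----........
274 ..........................-.-wWWWWWWWWWw-WW.......
278 .............---wWWWWWWWWWWWWWWWWWwwwwww--W.......
282 .....wWWWWWWWWWWWWWWWWWWWWWWWWWWWWwwwwww--W.......
286 .....-WWWWWWWWWwwwwwWWWWWWWWWWWWWWWwwwwww-WW......
290 .....-WWWWWWWwwwwwwoooOOoWWWWWWWWWWwwwwww--W......
294 ....
[... 1407 characters left out ...]
------------------OOOOO.....
166 -----------------------oooooOOOOO...-
172 ------------------ooooooooooooooO.---
178 ----------------oooooooooooooooo-----
184 --------------oooooooooooooo---------
190 ------------ooooooooooooo-----------w
196 ...------ooooooooooooo--------wwwwwww
202 -------OOOOOOOoooooo---wwwwwwwwwwwwww
208 wwwww-----OOOOOOOo.---w---------ww-ww
214 wwwwwwwwww------..-------...---------
220 wwwwwwwwwwwww---.-----...-.........--
226 wwwwwwwwwwww--------.................
232 ---wwwwwwww---------........---------
238 ....----www---------.......-.--------
244 .........-------.ww-..........-------
250 ...........-.....---...........------
256 ...........-.......--.........-.-----
```

```bash
python3 shift.py '[[60,-60,0,0,0],[60,-120,0,0,0],[60,-180,0,0,0],[60,-240,0,0,0],[60,-300,10,0,0]]' | sed -n 2p; python3 shift.py '[[60,-60,10,10,0],[60,-120,20,20,0],[60,-150,30,40,0],[60,-180,40,50,0],[60,-180,40,50,0]]' | sed -n 2p
python3 - <<'E'
from h import *
t=cap("top","t10");a=cv2.imread("pics/top0.png");d=cv2.absdiff(a,t["color"][:,:,::-1]).max(2)
for n,(x,y,X,Y) in dict(glue=(285,155,312,185),jar=(245,153,278,190),tin=(465,172,517,218),fig=(315,98,456,182),brushes=(105,155,245,208),lid=(140,226,300,335)).items(): print(n,int((d[y:Y,x:X]>45).sum()),end="; ")
print(bot.get_obs()["time"])
E
python3 tray.py | head -1; python3 asc.py top 376 205 446 262 3; python3 asc.py top 360 282 425 340 4
```

```text
tool_pos: [350.7, -466.7, 461.7]
tool_pos: [184.0, -545.9, 410.2]
glue 0; jar 0; tin 0; fig 0; brushes 0; lid 1050; 78.175
tray [ 431.6 -157.1] sides 164.0 162.0 yaw -1.427
top rows from 205 step 3 cols from 376 step 1
205 ......................................................................
208 ......................................................................
211 ......................................................................
214 ......................................................................
217 ...................----WWWWWWWww......................................
220 ..................----wWWWWw----wwwWWWWww.............................
223 ..................ww--WWWWWWWWWWWWWWw--.--w...........................
226 .................--ooooOOOOOOOWWWWWWWWWWWWWWWWWw......................
229 ...........oooooooooooOOOOOOOOWWWWWWWWWWWWWWWWWWWww-..................
232 ..........ooooooooooooOOOOOOOWWWWWWWWWWWWWWWWWWWWWWWWWWWWWWWWw........
235 .........ooooooooooooOOOOOOOWWWWWWWWWWWWWWWWWWWWWWWWWWWWWWWWWW........
238 .........ooooooooooo--wwWWWWWWWWWWWWWWWWWWWWWWWWWWWW
[... 459 characters left out ...]
.........
259 .....................................................www-.............
top rows from 282 step 4 cols from 360 step 2
282 WWWWWWWWWWWWWWWWWWWWWWWWwwwwww--W
286 WWWWWwwwwwWWWWWWWWWWWWWWWwwwwww-W
290 WWWwwwwwwoooOOoWWWWWWWWWWwwwwww--
294 WWWwwwwwoooOOOOOWWWWWWWWWwwwwww--
298 WWWWwwwwooOOOOOOWWWWWWWWWwwwwwww-
302 WWWWWWWw.oOOOOOOWWWWWWWWWWwwwwww-
306 WWwwwwwwwWWWWWWWWWWWWWWWWWwwwwww-
310 WwwwwwwoooOOOOWWWWWWWWWWWWWwwwwww
314 WwwwwwooOOOOOOOWWWWWWWWWWWWwwwwww
318 WWWwwwooOOOOOOOWWWWWWWWWWWWwwwwww
322 wwwwwwwoOOOOOOwwWWWWWWWWWWWwwwwww
326 wwwwwwwwwwwwwoooooOOWWWWWWWWwwwww
330 wwwwwwwwwwww-ooooooooWWWWWWWwwwww
334 wwwwwwwwwwwwwoooooOooWWWWWWWwwwww
338 wwwwwwwwwwwwwwoooooowwwwwwwwwwwww
```

All bystanders are unmoved, three balls are in the tray, the scoop stands upright, and the lid is back on the level bin.

```bash
python3 -c "
from plant import bot
print(bot.close_job())"
```

```text
the job is handed in; nothing more can be done
None
```

Job handed in at about 78 s: all three balls are in the tray, moved only by the scoop with the bin tipped; the scoop stands upright, the bin is level with the lid back within about 2 mm of its start, and the bystanders are unmoved, though in the tray the scoop fell over once and twice lifted the tray briefly before I set it back.

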